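Close up the sanding box: lay the block flat, tuck the lid in, flip the stop down

TASK

Close up the wooden sanding box. Somebody left the cork sanding block standing on its edge, higher than the fill line, so lay it flat on its broad face inside; then fit the loose lid: hold it nose down, tuck its long end under the wide board at the hinge end of the box, lower the other end, and slide the lid back under the narrow board as far as it goes. Last, flip the hinged brass stop over so that its tongue drops fully into the gap behind the lid and locks it, and leave the other things on the bench undisturbed.

Things in the scene. Friction and masses are not known exactly. Their poses are not given: they have to be found in the camera images.
- box: Wooden box, screwed down. All box measures are mm in this frame: origin under the centre of the lid opening, x along the box to its hinge end (away from the robot within 15 deg), y left, z up. Inside x -81 to 99, y -58 to 58, floor z 8; walls 10 thick, flat side wall tops z 66. Fill line, pencilled round the inside, z 58: the underside of the seated lid
- narrow_edge (a point): Middle of the inner upper edge of the narrow board across the near end of the box: box x -65, z 80.5. The board spans x -93 to -65, its underside is at z 68.5, top 80.5
- wide_edge (a point): Middle of the inner upper edge of the wide board across the hinge end: box x 65, z 80.5. The board spans x 65 to 111, its underside is at z 68.5, top 80.5. Between the two boards is the lid opening, 130 long, 116 wide
- stop (a joint): Hinged brass stop on the wide board, rad. 0: down, plate level on the lid's far cleat, wooden tongue in the gap between wide board and far cleat; 1.95: leaning back past upright. Starts at 1.7 to 1.95. 50 g, little friction: rests near upright, falls shut when pushed below about 1.1. With the lid over 2.5 mm short of home the tongue lands on the cleat, near 0.35 rad
- stop_hinge (a point): Hinge axis of the stop, along box y, at box x 75, z 84.5. The plate is 4 thick, 38 wide; the tongue under it is 13 thick (13 to 26 from the axis), 36 wide, and reaches 14 below the axis when down
- stop_edge (a point): Middle of the free rolled edge (9 thick, 38 wide) of the stop; at angle q it stands at box x = 75 - 42 cos q, z = 84.5 + 42 sin q. It can be pushed from behind (hinge end) or pinched
- lid_grip (a point): Centre of the loose lid's grip bar (50 long in x, 20 wide in y, 28 high). Axes: x to the lid's long end, y across, z up. The lid starts flat on the board to the right of the box, its long end pointing left. Panel underside 22 below this point, top 14 below. Lid 0.18 to 0.35 kg. Seated: at box x -11, y 0, z 80, axes parallel to the box's. On the way in it must get 12 to 21 beyond that in x
- lid_long_end (a point): Middle of the top edge of the lid's long end, 86 from the grip in lid +x, 14 below it; panel 150 x 111 x 8 mm. The far cleat (132 long across the lid, 18 wide, 14 high, on the panel's top) lies 32 to 50 behind this end; its overhanging ends rest on the side walls. The long end goes under the wide board
- lid_short_end (a point): Middle of the top edge of the lid's other end, 64 from the grip in lid -x, 14 below it. The near cleat (same size) lies 10 to 28 from this end; seated, it touches the narrow board's inner edge and the 10 mm of panel are under that board
- block_centre (a point): Centre of the cork sanding block, 60 x 108 x 36 mm (own x, y, z), 0.06 to 0.13 kg, brown-red abrasive on one broad face. It starts on its long edge in the box: 108 along the box, 60 upright (top at box z 68), 36 across, own z along the box's +y, 25 mm or more free on both sides. Laid flat (either broad face up) its centre is at box z 26
- batten: Bystander: pale wood batten, 45 x 130 x 30 mm, lying on the bench at the right; origin under its centre
- wood_piece: Bystander: brown piece of wood, 60 x 90 x 22 mm, lying on the bench at the right; origin under its centre
- steel_tray: Bystander: dark pressed steel tray, 126 x 166 x 28 mm, on the bench at the right; origin under its centre
- round_tin: Bystander: round tin with screws, 90 mm across, 29 high, standing in the tray; origin under its centre
- carton: Bystander: small white carton, 45 x 125 x 42 mm, at the back of the board; origin under its centre

How it is judged:
By the outcome, as a careful person would: the job done as asked, in the order asked, and still so for the second after the job is handed in, with the robot touching nothing.
It also fails if it takes over 64 s, if anything falls off the work surface, if the arm or the gripper's body presses on something with over 40 N, if the wrist force passes 120 N, or if a joint passes its speed limit or range.

ROBOT

A 6-joint arm with a two-finger parallel gripper is mounted at the origin on a cart in front of the work surface, level with it; the furniture and walls round the work are solid. World frame = base frame: x ahead of the robot, y to its left, z up, the work surface at z = 0. Lengths are in m, angles in rad, forces in N, time in s.
With the tool pointing down it reaches from about 0.35 to 0.85 m from the base axis. Payload 8.1 kg.
Tool frame: the origin (TCP) lies on the centre line of the jaws, within the pads' length; the fingertips stand robot.tip_extent ahead of it and the grasp point (between the pads) lies 11 mm behind it (robot.tip_extent is the distance from the TCP to the fingertips, in m); y points along the fingers, z is the direction in which the jaws open and shut, and the axes are right-handed (so a half turn about y gives the same grasp; the last joint's range is limited). The gripper opens to 93 mm and grips with 3 to 60 N. Pads are 15 mm wide; open, the fingers measure 128 mm over their backs; the gripper's body (75 mm by 188 mm) begins 65 mm behind the grasp point.
Start: joints at [-1.335, 0.13, 1.488, -0, 1.523, -0.085], TCP at [0.189, -0.569, 0.227] pointing down, gripper open.
Joint ranges: [-2.96, 2.96], [-0.89, 2.26], [0.02, 2.5], [-1.34, 4.48], [0, 2.73], [-2.66, 2.66]. Speed limits (rad/s): [2.39, 2.39, 2.79, 3.14, 3.14, 3.14].

INTERFACE

Orientations are given as a rotation vector (axis times angle).
In Python, from plant import monitor, optics, robot gives the robot as it stands.
- The arm moves only by the shell command python3 -m inch 'ROWS' [OPENING] [FORCE]. ROWS is JSON, a list that holds one entry, the list of rows, each a list of 6 numbers: the shift along the tool's x, y, z in mm, then the turn, a rotation vector about the tool's x, y, z in rad. A call has 1 to 8 rows; each row shifts and turns the commanded pose from where the row before left it, along the tool's axes as they then stand; what a row does not reach is not made up. A row lasts 1/8 s, in which the tool goes at most 62.5 mm and 10.7 degrees, less where a joint would pass 70% of its speed; a pose out of reach is approached as far as the arm can. A call is refused whole if a number of a shift passes 62.5 or a number of a turn 0.188, either way. A call with a gripper value outside its range is refused whole. OPENING is the finger opening in mm, from 0 to 93, set as the call begins (- or left out, the last holds). The fingers move at their own pace and stop on an object; FORCE is the grip in N (left out, the last holds). Time passes only in rows, so rows that do not move let the fingers close. It gives the time, the measured TCP pose, the force and the opening at its end, in the units of the state.
- monitor.read_state(): the state, without advancing time (a new reading comes with each control period).
- optics.read_camera(name): name is "scene" or "top"; returns a dict with "image" (480x640x3 uint8, blue, green, red), "fx", "fy", "cx", "cy" (pixels), "k1" (the pictures are not rectified: a ray, as slopes to the right and down, at radius r is drawn at 1 + k1 r^2 times it, then the intrinsics apply), "rvec" (rotation vector, rad) and "tvec" (3), from world to camera coordinates, as OpenCV has them. Camera axes: x right, y down, z forward; pixel columns grow to the right and rows downward; lengths in m; the calibration is good to about 2 mm. A picture is of the moment at which its call begins. There is no depth.
- robot.close_job(): hands the job in, once; it reports no verdict.
The state is a dict: "t": time; "q": joint angles; "dq": joint speeds; "joint_torque": joint torques, N m; "tool_pos": TCP position; "orientation": TCP orientation; "force": force on the tool from outside, world axes, zero at the start; "wrist_torque": the same for the moment, N m; "opening": finger opening in m.
Only numpy, scipy, OpenCV 4.12 (cv2) and the standard library are available. Lean on these libraries where they do the work, as an engineer would, in place of code of your own. Each camera call takes 0.05 s, during which the arm holds its last target.

## Working session

There is one attempt and no reset: what is moved stays moved. The work goes in short steps, Python scripts to look and compute and a shell command to move; the robot and the scene stay as the last step left them, time stands still between calls to the robot, and variables do not carry over. Pictures are saved under pics/ and viewed, and the job is handed in when it is done.

```bash
ls -la; mkdir -p pics
python3 - <<'E'
from plant import monitor, optics, robot
import cv2
s=monitor.read_state(); print(s); print(robot.tip_extent)
for n in ("scene","top"):
    c=optics.read_camera(n); cv2.imwrite(f"pics/{n}0.png",c["image"]); print({k:v for k,v in c.items() if k!="image"})
E
```

```text
total 12
drwxr-xr-x  3 agent agent 4096 Dec  6 21:00 .
drwxr-xr-x 23 root  root  4096 Dec  6 21:00 ..
drwxr-xr-x  2 agent agent 4096 Dec  6 21:00 pics
{'t': 0.0, 'q': array([-1.33541710e+00,  1.31123060e-01,  1.48925687e+00,  1.53404925e-06,
        1.52299064e+00, -8.54231142e-02]), 'dq': array([-0.00040039,  0.0001551 ,  0.00086281, -0.00023725,  0.00052599,
        0.00037842]), 'joint_torque': array([-5.47922718e-04, -5.59856558e+01, -4.91753983e+01,  7.66737806e-02,
        3.55784199e-02, -1.49923981e-04]), 'tool_pos': array([ 0.18907889, -0.56885917,  0.22562249]), 'orientation': array([-0.33149779,  2.04992033, -2.04624179]), 'force': array([-0.38913271, -0.09270612,  0.14655969]), 'wrist_torque': array([ 0.01418366,  0.04787615, -0.03988381]), 'opening': 0.09290153908604631}
0.008
{'fx': 590.6958048008918, 'fy': 590.6958048008918, 'cx': 329.91765338890696, 'cy': 247.9456077037112, 'k1': -0.04369276593879091, 'rvec': array([ 1.00566302, -2.41686708,  1.1064475 ]), 'tvec': array([0.2769167 , 0.38254226, 1.0306538 ])}
{'fx': 578.8716927283559, 'fy': 578.8716927283559, 'cx': 315.747841191012, 'cy': 249.20597436318457, 'k1': -0.10188573318176111, 'rvec': array([ 2.22362475, -2.16365066,  0.12398849]), 'tvec': array([-0.20246287,  0.55299455,  1.17858955])}
```

View pics/scene0.png

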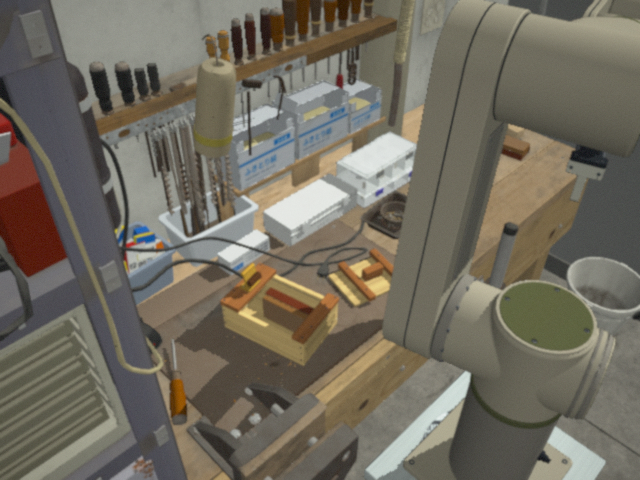

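View pics/top0.png

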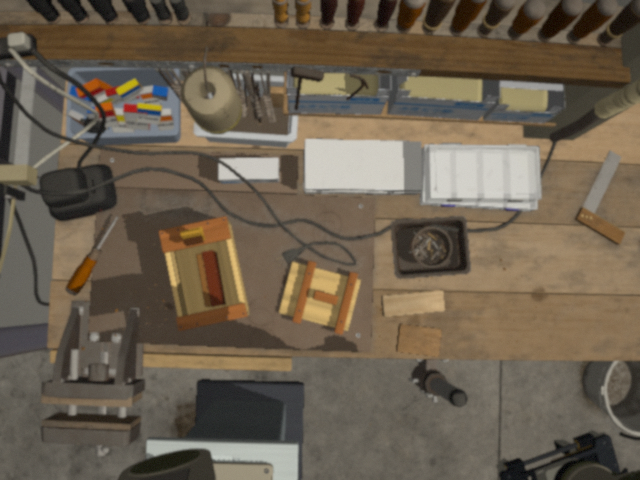

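```bash
cat > h.py <<'E'
import numpy as np, cv2
from scipy.spatial.transform import Rotation as R
from plant import monitor, optics, robot
def cam(n): return optics.read_camera(n)
def proj(c,P):
    P=np.atleast_2d(P).astype(float); Q=R.from_rotvec(c["rvec"]).apply(P)+c["tvec"]
    s=Q[:,:2]/Q[:,2:]; r2=(s**2).sum(1,keepdims=True); s=s*(1+c["k1"]*r2)
    return s*[c["fx"],c["fy"]]+[c["cx"],c["cy"]]
def unproj(c,uv,z):
    uv=np.atleast_2d(uv).astype(float); d=(uv-[c["cx"],c["cy"]])/[c["fx"],c["fy"]]; s=d.copy()
    for _ in range(20): s=d/(1+c["k1"]*(s**2).sum(1,keepdims=True))
    Rm=R.from_rotvec(c["rvec"]); ray=Rm.inv().apply(np.c_[s,np.ones(len(s))]); o=-Rm.inv().apply(c["tvec"])
    return o+ray*((z-o[2])/ray[:,2:])
def tri(ca,ua,cb,ub):
    A=[unproj(ca,ua,z)[0] for z in (0,.3)];B=[unproj(cb,ub,z)[0] for z in (0,.3)]
    da=A[1]-A[0];db=B[1]-B[0]
    t=np.linalg.lstsq(np.c_[da,-db],B[0]-A[0],rcond=None)[0]
    p=A[0]+t[0]*da;q=B[0]+t[1]*db
    return (p+q)/2,np.linalg.norm(p-q)
def crop(img,x0,y0,x1,y1,f,name):
    im=cv2.resize(img[y0:y1,x0:x1],None,fx=f,fy=f,interpolation=cv2.INTER_CUBIC)
    for x in range((x0+9)//10*10,x1,10):
        cv2.line(im,(int((x+.5-x0)*f),0),(int((x+.5-x0)*f),6 if x%50 else 14),(0,0,255),1)
        if x%20==0: cv2.putText(im,str(x),(int((x-x0)*f),24),0,.4,(0,0,255),1)
    for y in range((y0+9)//10*10,y1,10):
        cv2.line(im,(0,int((y+.5-y0)*f)),(6 if y%50 else 14,int((y+.5-y0)*f)),(0,0,255),1)
        if y%20==0: cv2.putText(im,str(y),(14,int((y-y0)*f)+4),0,.4,(0,0,255),1)
    cv2.imwrite(name,im)
E
python3 - <<'E'
import cv2
from h import *
t=cv2.imread("pics/top0.png"); s=cv2.imread("pics/scene0.png")
crop(t,150,205,260,335,4.5,"pics/t1.png")
crop(t,270,245,370,340,6,"pics/t2.png")
crop(s,210,240,410,370,4,"pics/s1.png")
E
```

```text
(no output)
```

View pics/t1.png

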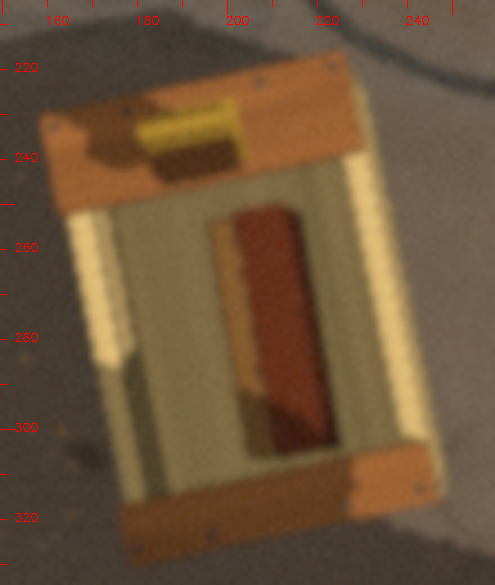

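View pics/t2.png

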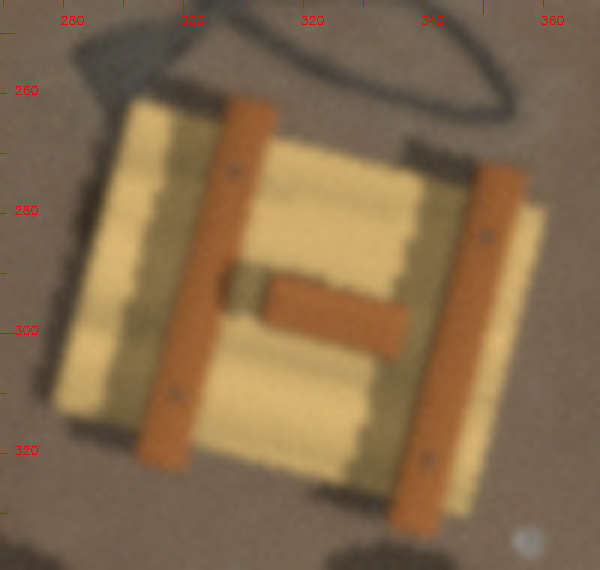

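View pics/s1.png

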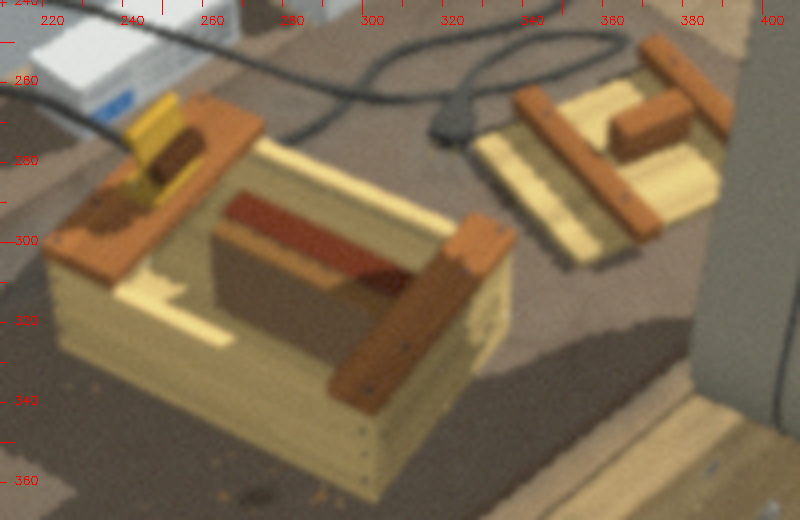

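```bash
cat > fit.py <<'E'
from h import *
from scipy.optimize import least_squares
ct=cam("top");cs=cam("scene")
def px(L,f,x0,y0): return np.array(L)/f+[x0,y0]-.5
def fit(name,obj,pt,ps,g):
    obj=np.array(obj)/1000
    def W(p): return R.from_euler("z",p[3]).apply(obj)+p[:3]
    def f(p):
        w=W(p); return np.r_[(proj(ct,w)-pt)[~np.isnan(pt[:,0])].ravel(),(proj(cs,w)-ps)[~np.isnan(ps[:,0])].ravel()]
    r=least_squares(f,g,loss="soft_l1"); print(name,r.x.round(4),"deg",np.degrees(r.x[3]).round(2)); print(f(r.x).round(1).reshape(-1,2).tolist()); return r.x
n=[np.nan]*2
# wide OL OR IR IL, narrow IR OR OL IL
obj=[(111,68,80.5),(111,-68,80.5),(65,-68,80.5),(65,68,80.5),(-65,-68,80.5),(-93,-68,80.5),(-93,68,80.5),(-65,68,80.5)]
pt=px([(40,117),(345,52),(366,152),(62,215),(428,440),(443,493),(130,565),(118,505)],4.5,150,205)
ps=px([(45,243),(200,95),(265,122),(110,285),(473,212),(516,235),(373,415),(330,388)],4,210,240)
box=fit("box",obj,pt,ps,[.5,.1,0,.2])
# lid frame: grip; far cleat x 36..54, near cleat x -36..-54 ; y +-66; top z 0
# long end corners, cleat far corners, near, short end, grip top
obj=[(86,55.5,-14),(86,-55.5,-14),(54,66,0),(36,66,0),(54,-66,0),(36,-66,0),(-36,66,0),(-54,66,0),(-36,-66,0),(-54,-66,0),(-64,55.5,-14),(-64,-55.5,-14)]
# long end points image-left (world +y); lid y+ = world -x (image down)
pt=px([(53,412),(130,100),(137,458),(187,472),(230,95),(280,105),(390,530),(438,538),(478,160),(528,170),(468,517),(547,205)],6,270,245)
ps=px([(580,268),(470,140),(640,240),(662,228),(515,92),(535,85),n,n,(640,38),(660,33),n,n],4,210,240)
lid=fit("lid",obj,pt,ps,[.45,-.1,.022,1.8])
# block top corners z 68 , left edge of top: y+
obj=[(54,18,68),(54,-18,68),(-54,-18,68),(-54,18,68)]
B=R.from_euler("z",box[3])
t=px([(210,220),(232,207)],4.5,150,205)
for lab,u,c in [("topTL",px([(210,220)],4.5,150,205),ct),("topFarRight",px([(300,212)],4.5,150,205),ct),("nearR",px([(338,445)],4.5,150,205),ct),("nearL",px([(248,457)],4.5,150,205),ct),("edgefar",px([(237,207)],4.5,150,205),ct),("sFarL",px([(212,230)],4,210,240),cs),("sFarR",px([(240,192)],4,210,240),cs)]:
    w=unproj(c,u,box[2]+.068)[0]; print(lab,(B.inv().apply(w-box[:3])*1000).round(1))
E
python3 fit.py
```

```text
box [ 0.4921  0.0356 -0.0068  0.2412] deg 13.82
[[1.0, -0.4], [-0.4, -0.2], [-0.5, -0.1], [0.4, 0.3], [-0.9, -0.2], [-1.3, 1.9], [1.0, 0.4], [0.8, -0.1], [-0.7, 0.8], [-0.5, -0.1], [0.4, 0.7], [0.9, -1.0], [-0.6, 0.8], [0.2, 0.2], [0.5, -1.6], [-0.9, -0.7]]
lid [ 0.4595 -0.2094  0.0178  1.3441] deg 77.01
[[0.1, -0.7], [0.7, 0.2], [-0.4, 0.6], [-0.4, 0.4], [0.0, -0.4], [0.0, 0.1], [-0.6, -0.6], [-0.3, 0.2], [0.3, -0.4], [0.3, 0.1], [0.1, -0.4], [-0.2, 0.5], [0.1, -1.5], [1.0, 0.8], [-0.0, -1.4], [1.1, -1.4], [-1.1, 1.0], [0.3, 0.1], [-1.1, 1.4], [0.0, 0.2]]
topTL [51.   6.8 68. ]
topFarRight [ 46.  -33.4  68. ]
nearR [-59.3 -29.   68. ]
nearL [-56.1  11.3  68. ]
edgefar [54.2 -6.2 68. ]
sFarL [51.3  2.8 68. ]
sFarR [ 55.1 -28.1  68. ]
```

```bash
cat >> fit.py <<'E'
print("-----")
obj0=[(111,1,80.5),(111,-1,80.5),(65,-1,80.5),(65,1,80.5),(-65,-1,80.5),(-93,-1,80.5),(-93,1,80.5),(-65,1,80.5)]
pt=px([(40,117),(345,52),(366,152),(62,215),(428,440),(443,493),(130,565),(118,505)],4.5,150,205)
ps=px([(45,243),(200,95),(265,122),(110,285),(473,212),(516,235),(373,415),(330,388)],4,210,240)
for z in (0,-.004):
  for use in ("t","s","ts"):
    def f(p):
        o=np.array(obj0,float); o[:,1]*=p[3]*1000; w=R.from_euler("z",p[2]).apply(o/1000)+[p[0],p[1],z]
        r=[]
        if "t" in use: r.append((proj(ct,w)-pt).ravel())
        if "s" in use: r.append((proj(cs,w)-ps).ravel())
        return np.concatenate(r)
    r=least_squares(f,[.49,.035,.24,.068],x_scale=[.01]*4,loss="soft_l1",f_scale=.5); print(z,use,r.x.round(4),np.sqrt((f(r.x)**2).mean()).round(2)); 
    if use!="ts": print(f(r.x).reshape(-1,2).round(1).tolist())
E
python3 fit.py | sed -n '/-----/,$p'
```

```text
-----
0 t [0.492  0.0346 0.2422 0.0691] 0.62
[[0.1, -0.5], [0.2, -0.7], [0.2, -0.5], [-0.4, 0.2], [-0.1, -0.2], [-0.5, 1.9], [0.3, 0.9], [0.1, 0.2]]
0 s [0.4869 0.04   0.2412 0.0689] 0.7
[[-1.5, 1.2], [-0.5, -0.5], [0.5, 0.4], [0.2, -0.5], [-0.0, 0.6], [0.8, 0.0], [0.4, -0.8], [-1.1, -0.0]]
0 ts [0.4912 0.0354 0.2413 0.0689] 1.33
-0.004 t [0.4922 0.0352 0.2425 0.0694] 0.56
[[0.1, -0.3], [0.2, -0.6], [0.2, -0.4], [-0.4, 0.3], [-0.1, -0.4], [-0.5, 1.7], [0.3, 0.7], [0.1, 0.1]]
-0.004 s [0.4897 0.0376 0.2421 0.0692] 0.69
[[-1.3, 1.4], [-0.3, -0.4], [0.6, 0.5], [0.4, -0.4], [-0.1, 0.6], [0.7, -0.1], [0.3, -0.9], [-1.1, -0.0]]
-0.004 ts [0.4916 0.0357 0.2406 0.0691] 0.8
```

```bash
cat >> h.py <<'E'
BOX=np.array([.4915,.0355,0]); YAW=.2415
def b2w(p): return R.from_euler("z",YAW).apply(np.array(p)/1000)+BOX
def w2b(p): return R.from_euler("z",-YAW).apply(np.array(p)-BOX)*1000
def tool(yaw,roll=0,pitch=0):
    """tool with fingers down, jaw axis (tool z) along world heading yaw; then pitch: tool leans about jaw axis"""
    z=np.array([np.cos(yaw),np.sin(yaw),0]); y=np.array([0,0,-1.]); x=np.cross(y,z)
    return R.from_matrix(np.c_[x,y,z])
def plan(target,Rt,s=None):
    s=s or monitor.read_state(); Rc=R.from_rotvec(s["orientation"])
    d=Rc.inv().apply(np.array(target)-s["tool_pos"])*1000; rv=(Rc.inv()*Rt).as_rotvec()
    print("shift mm (tool now)",d.round(1),"turn",rv.round(3),"rows>=",max(np.abs(d).max()/62.5,np.linalg.norm(rv)/.186).round(1))
    return d,rv
def st():
    s=monitor.read_state(); m=R.from_rotvec(s["orientation"]).as_matrix()
    print("t",round(s["t"],2),"tcp",s["tool_pos"].round(4),"box",w2b(s["tool_pos"]).round(1),"open",round(s["opening"]*1000,1),"F",s["force"].round(1),"q",s["q"].round(2))
    print(" x",m[:,0].round(3),"y",m[:,1].round(3),"z",m[:,2].round(3)); return s
E
python3 - <<'E'
from h import *
s=st(); ct=cam("top");cs=cam("scene")
print(tri(ct,(213,100),cs,(216,105)), proj(ct,s["tool_pos"]),proj(cs,s["tool_pos"]))
for c in (ct,cs): print(-R.from_rotvec(c["rvec"]).inv().apply(c["tvec"]))
for z in (.3,): 
  for y in (YAW,YAW+np.pi): plan(np.r_[b2w([0,-45,120])],tool(y))
# lid gripping jaw yaw
E
```

```text
t 0.3 tcp [ 0.1892 -0.5692  0.2263] box [-438.2 -514.9  226.3] open 92.8 F [ 0.7  0.1 -0. ] q [-1.34  0.13  1.49 -0.    1.52 -0.09]
 x [-0.949 -0.315  0.   ] y [-0.     0.001 -1.   ] z [ 0.315 -0.949 -0.001]
(array([ 0.73983101, -0.02147081,  0.40537758]), np.float64(0.003170987699223275)) [[531.58356589 455.86386232]] [[578.49216761 185.10263242]]
[ 0.45878585 -0.15178814  1.22570119]
[-0.1584255   0.57890691  0.96178835]
shift mm (tool now) [-474.   106.6 -433.8] turn [ 0.    -1.491 -0.   ] rows>= 8.0
shift mm (tool now) [-474.   106.6 -433.8] turn [0.   1.65 0.  ] rows>= 8.9
```

```bash
cat >> h.py <<'E'
def rows(target,Rt,n,s=None):
    s=s or monitor.read_state(); Rc=R.from_rotvec(s["orientation"]); w=(Rc.inv()*Rt).as_rotvec()/n
    Rw=R.from_rotvec(w).as_matrix(); S=np.zeros((3,3)); P=np.eye(3)
    for k in range(n): S+=P; P=P@Rw
    d=np.linalg.solve(S,Rc.inv().apply(np.array(target)-s["tool_pos"])*1000)
    p=s["tool_pos"].copy(); Q=Rc; path=[]
    for k in range(n): p=p+Q.apply(d)/1000; Q=Q*R.from_rotvec(w); path.append(p.round(3).tolist())
    print(n,"rows of",d.round(1).tolist(),w.round(4).tolist(),"path",path[::max(1,n//5)])
E
python3 - <<'E'
from h import *
rows(b2w([0,-45,120]),tool(YAW),14)
E
```

```text
14 rows of [-50.4, 7.6, -2.5] [0.0, -0.1065, -0.0] path [[0.236, -0.551, 0.219], [0.323, -0.5, 0.204], [0.397, -0.432, 0.188], [0.455, -0.35, 0.173], [0.495, -0.257, 0.158], [0.514, -0.158, 0.143], [0.511, -0.058, 0.128]]
```

```bash
python3 -m inch '[[[-50.4,6,-2.5,0,-0.1065,0],[-50.4,6,-2.5,0,-0.1065,0],[-50.4,6,-2.5,0,-0.1065,0],[-50.4,6,-2.5,0,-0.1065,0],[-50.4,6,-2.5,0,-0.1065,0],[-50.4,6,-2.5,0,-0.1065,0],[-50.4,6,-2.5,0,-0.1065,0]]]' 0 20 && python3 -m inch '[[[-50.4,6,-2.5,0,-0.1065,0],[-50.4,6,-2.5,0,-0.1065,0],[-50.4,6,-2.5,0,-0.1065,0],[-50.4,6,-2.5,0,-0.1065,0],[-50.4,6,-2.5,0,-0.1065,0],[-50.4,6,-2.5,0,-0.1065,0],[-50.4,6,-2.5,0,-0.1065,0],[0,0,0,0,0,0]]]'
python3 - <<'E'
from h import *
s=st()
for n in ("top","scene"):
    c=cam(n); cv2.imwrite(f"pics/{n}1.png",c["image"])
    print(n,proj(c,s["tool_pos"]+R.from_rotvec(s["orientation"]).apply([0,.008,0])))
crop(cv2.imread("pics/top1.png"),150,205,270,335,5,"pics/t3.png")
crop(cv2.imread("pics/scene1.png"),210,170,370,370,3,"pics/s3.png")
E
```

```text
t: 1.27
tool_pos: [0.4566, -0.3483, 0.1845]
orientation: [-0.929, 1.568, -1.568]
force: [0.0, 0.2, 0.0]
opening: 0.0273
t: 2.28
tool_pos: [0.5012, -0.0046, 0.1421]
orientation: [-1.316, 1.027, -1.025]
force: [1.0, 0.2, -0.3]
opening: 0.0004
t 2.27 tcp [ 0.5012 -0.0046  0.1421] box [ -0.2 -41.2 142.1] open 0.4 F [ 1.   0.2 -0.3] q [-0.11 -0.08  1.86  0.    1.36 -0.36]
 x [ 0.244 -0.97  -0.001] y [-0.001  0.001 -1.   ] z [ 0.97   0.244 -0.001]
top [[219.81413166 271.96474688]]
scene [[293.886673   268.66683631]]
```

View pics/t3.png

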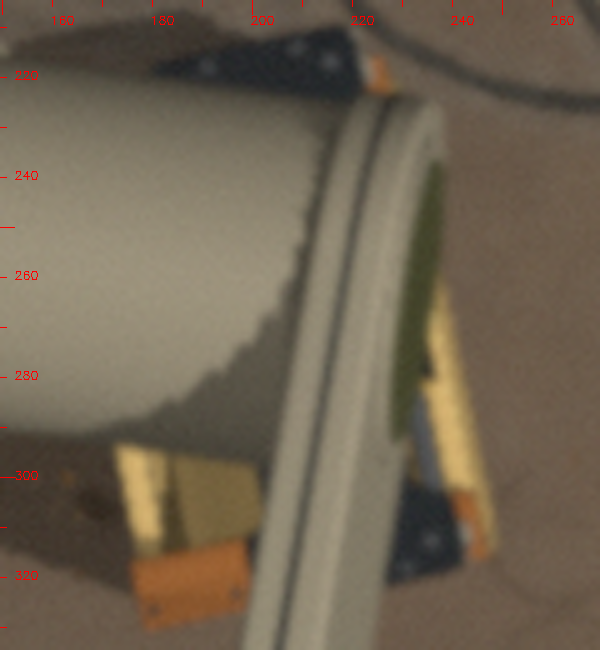

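View pics/s3.png

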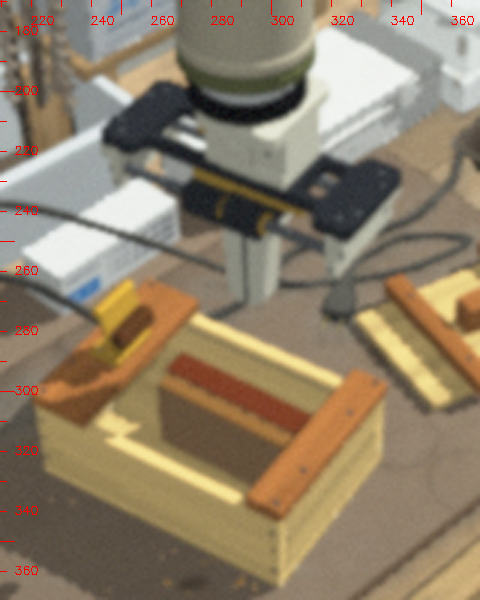

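Run:
```python
from h import *
cs=cam("scene");ct=cam("top")
for p in [(160,380),(180,355)]:
    u=np.array(p)/3+[210,170]-.5; print("s",u,w2b(unproj(cs,u,.068)[0]))
for p in [(212,230),(240,192)]:
    u=np.array(p)/4+[210,240]-.5; print("s",u,w2b(unproj(cs,u,.068)[0]))
for p in [(210,220),(236,207),(298,210),(338,445),(265,458),(248,457)]:
    u=np.array(p)/4.5+[150,205]-.5; print("t",u,w2b(unproj(ct,u,.068)[0]))
# box inner wall edges in scene relative: right wall inner top edge z66 
for p in [(255,140),(452,235)]:
    u=np.array(p)/4+[210,240]-.5; print("s wall R outer?",w2b(unproj(cs,u,.066)[0]))
s=cv2.imread("pics/scene1.png"); crop(s,255,270,345,350,8,"pics/s4.png")
t=cv2.imread("pics/top0.png"); crop(t,185,240,240,320,7,"pics/t4.png")
```

```text
s [262.83333333 296.16666667] [48.56927023  5.56976991 68.        ]
s [269.5        287.83333333] [ 50.95460445 -21.94919352  68.        ]
s [262.5 297. ] [47.74368888  7.90860849 68.        ]
s [269.5 287.5] [ 51.53237125 -22.76695354  68.        ]
t [196.16666667 253.38888889] [50.90455022  5.68391476 68.        ]
t [201.94444444 250.5       ] [54.14264251 -6.80111198 68.        ]
t [215.72222222 251.16666667] [ 46.99248661 -33.54667098  68.        ]
t [224.61111111 303.38888889] [-58.81717613 -29.82831831  68.        ]
t [208.38888889 306.27777778] [-57.61567385   2.91432077  68.        ]
t [204.61111111 306.05555556] [-55.5989804   10.18415415  68.        ]
s wall R outer? [ 68.9670737  -61.41857941  66.        ]
s wall R outer? [-59.74274667 -57.05380016  66.        ]
```

View pics/s4.png

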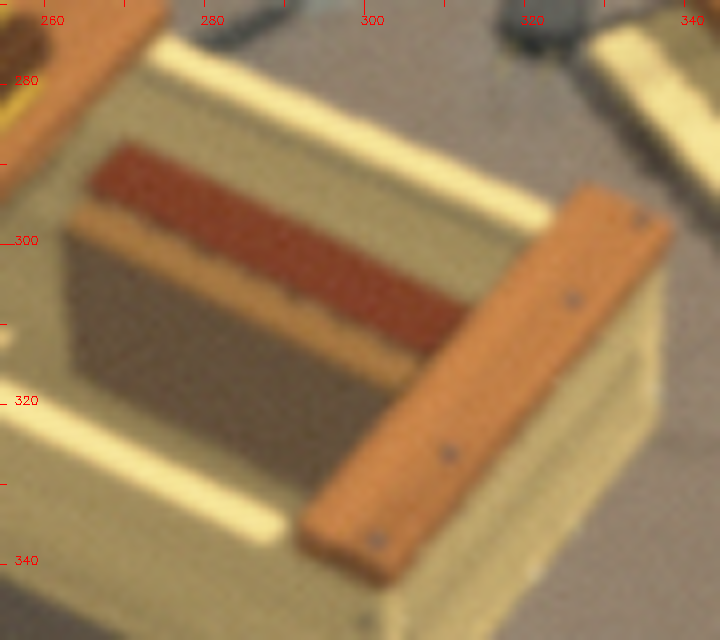

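View pics/t4.png

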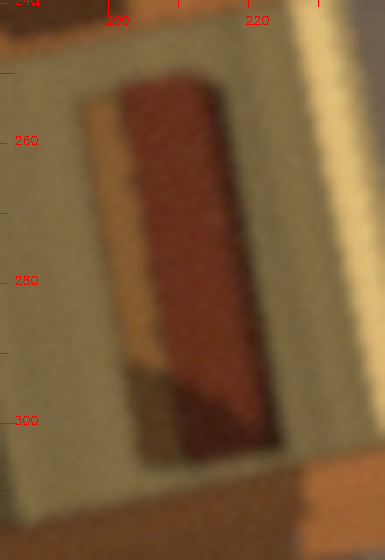

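```bash
python3 -m inch '[[[0,30,0,0,0,0],[0,30,0,0,0,0],[0,12,0,0,0,0],[0,6,0,0,0,0],[0,6,0,0,0,0],[0,0,0,0,0,0]]]'
python3 - <<'E'
from h import *
s=st()
c=cam("scene"); cv2.imwrite("pics/scene2.png",c["image"])
crop(c["image"],215,220,345,350,5,"pics/s5.png")
E
```

```text
t: 3.22
tool_pos: [0.5025, -0.0076, 0.059]
orientation: [-1.313, 1.03, -1.03]
force: [0.3, 0.8, -0.8]
opening: 0.0005
t 3.23 tcp [ 0.5025 -0.0076  0.059 ] box [  0.4 -44.5  59. ] open 0.5 F [ 0.3  0.8 -0.8] q [-0.12  0.02  1.93  0.    1.2  -0.36]
 x [ 0.239 -0.971  0.   ] y [ 0.001 -0.    -1.   ] z [0.971 0.239 0.001]
```

View pics/s5.png

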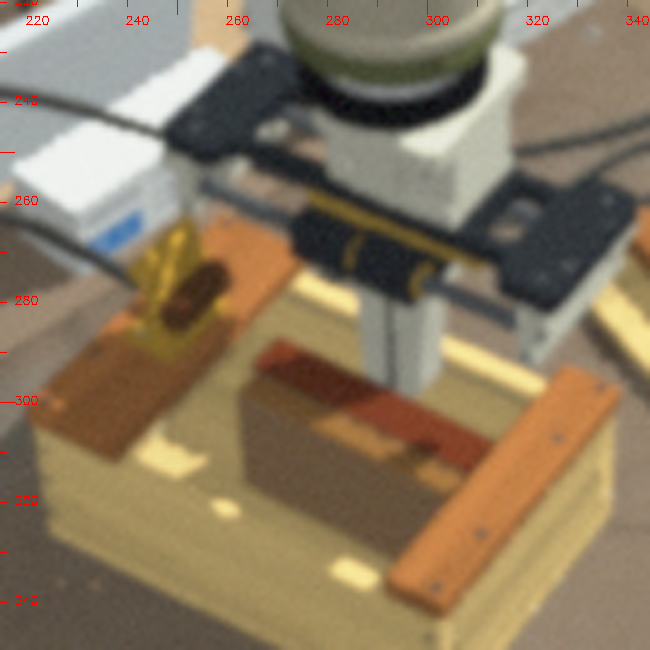

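```bash
python3 -m inch '[[[0,-2,-10,0,0,0],[0,0,-8,0,0,0],[2,0,0,0,0,0],[2,0,0,0,0,0],[1,0,0,0,0,0],[0,0,0,0,0,0]]]'; python3 -c "
from h import *
st()"
```

```text
t: 4.03
tool_pos: [0.485, -0.0145, 0.0608]
orientation: [-1.312, 1.033, -1.026]
force: [-7.3, 12.0, 8.9]
opening: 0.0004
t 4.03 tcp [ 0.485  -0.0145  0.0608] box [-18.3 -47.   60.8] open 0.4 F [-7.3 12.   8.9] q [-0.14 -0.03  1.97  0.    1.21 -0.38]
 x [ 0.239 -0.971 -0.004] y [-0.002  0.004 -1.   ] z [ 0.971  0.239 -0.001]
```

```bash
python3 -m inch '[[[-7,0,0,0,0,0],[-6,0,0,0,0,0],[-5,0,0,0,0,0],[-5,0,0,0,0,0],[-5,0,0,0,0,0],[0,0,0,0,0,0]]]'
python3 - <<'E'
from h import *
s=st()
c=cam("scene"); cv2.imwrite("pics/scene3.png",c["image"])
crop(c["image"],215,220,345,350,5,"pics/s6.png")
E
```

```text
t: 4.78
tool_pos: [0.4791, 0.0109, 0.0606]
orientation: [-1.314, 1.03, -1.029]
force: [-0.5, -0.2, 0.5]
opening: 0.0006
t 4.78 tcp [0.4791 0.0109 0.0606] box [-18.  -21.   60.6] open 0.6 F [-0.5 -0.2  0.5] q [-0.08 -0.05  1.99  0.    1.2  -0.33]
 x [ 0.239 -0.971 -0.   ] y [-0.  0. -1.] z [ 0.971  0.239 -0.   ]
```

View pics/s6.png

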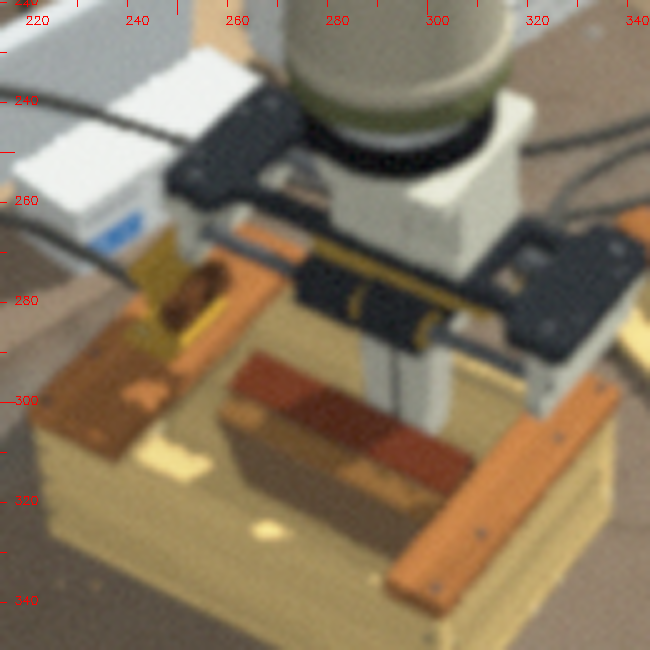

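```bash
python3 -m inch '[[[-5,-1,0,0,0,0],[-5,-1,0,0,0,0],[-5,-1,0,0,0,0],[-5,0,0,0,0,0],[-5,0,0,0,0,0],[-3,0,0,0,0,0],[0,0,0,0,0,0]]]'
python3 - <<'E'
from h import *
s=st()
c=cam("scene"); cv2.imwrite("pics/scene4.png",c["image"])
crop(c["image"],215,220,345,350,5,"pics/s7.png")
E
```

```text
t: 5.7
tool_pos: [0.4724, 0.0379, 0.0636]
orientation: [-1.314, 1.03, -1.03]
force: [0.9, 0.2, 0.6]
opening: 0.0004
t 5.7 tcp [0.4724 0.0379 0.0636] box [-17.9   6.9  63.6] open 0.4 F [0.9 0.2 0.6] q [-0.03 -0.07  2.   -0.    1.21 -0.27]
 x [ 0.239 -0.971 -0.   ] y [-0. -0. -1.] z [ 0.971  0.239 -0.   ]
```

View pics/s7.png

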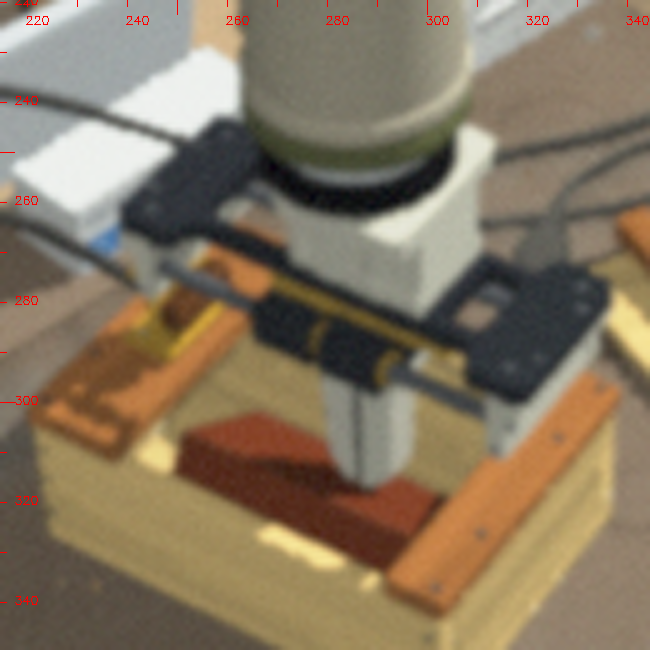

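```bash
python3 -m inch '[[[-10,0,0,0,0,0],[-10,0,0,0,0,0],[-8,0,0,0,0,0],[-4,0,0,0,0,0],[0,0,0,0,0,0]]]'
python3 - <<'E'
from h import *
s=st()
c=cam("scene"); cv2.imwrite("pics/scene5.png",c["image"])
crop(c["image"],215,220,345,350,5,"pics/s8.png")
E
```

```text
t: 6.38
tool_pos: [0.4643, 0.0694, 0.0632]
orientation: [-1.314, 1.03, -1.028]
force: [-0.6, -0.3, -0.2]
opening: 0.0005
t 6.38 tcp [0.4643 0.0694 0.0632] box [-18.3  39.5  63.2] open 0.5 F [-0.6 -0.3 -0.2] q [ 0.04 -0.08  2.01  0.    1.21 -0.2 ]
 x [ 0.239 -0.971 -0.001] y [-0.001  0.001 -1.   ] z [ 0.971  0.239 -0.001]
```

View pics/s8.png

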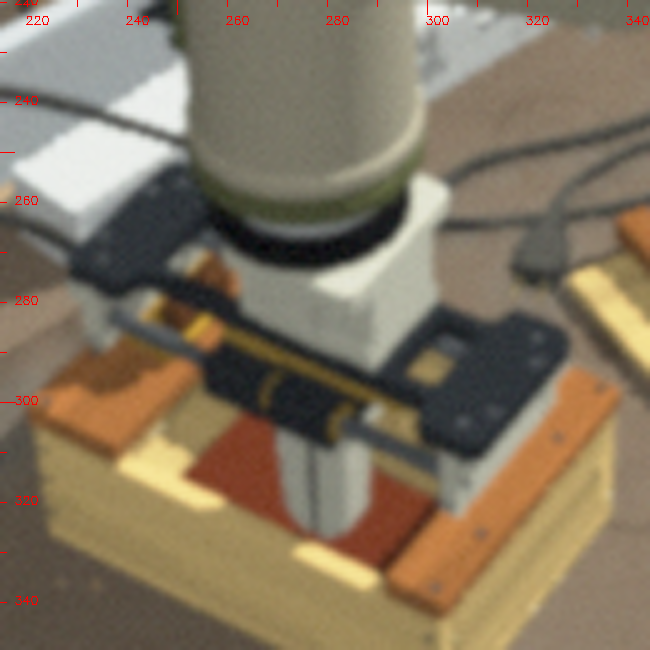

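```bash
python3 -m inch '[[[-3,0,0,0,0,0],[-3,0,0,0,0,0],[-2,0,0,0,0,0],[-2,0,0,0,0,0],[0,0,0,0,0,0]]]'; python3 -c "
from h import *
st()"
```

```text
t: 7.05
tool_pos: [0.4625, 0.0786, 0.0636]
orientation: [-1.314, 1.03, -1.03]
force: [-1.1, -0.1, -0.1]
opening: 0.0003
t 7.05 tcp [0.4625 0.0786 0.0636] box [-17.9  48.8  63.6] open 0.3 F [-1.1 -0.1 -0.1] q [ 0.06 -0.08  2.01  0.    1.21 -0.18]
 x [ 0.239 -0.971 -0.   ] y [-0.  0. -1.] z [0.971 0.239 0.   ]
```

```bash
python3 -m inch '[[[-1.5,0,0,0,0,0],[-1,0,0,0,0,0],[-1,0,0,0,0,0],[0,0,0,0,0,0]]]'; python3 -c "
from h import *
st()"
```

```text
t: 7.55
tool_pos: [0.462, 0.0806, 0.0637]
orientation: [-1.315, 1.029, -1.032]
force: [1.1, -7.1, -0.9]
opening: 0.0003
t 7.55 tcp [0.462  0.0806 0.0637] box [-17.9  50.8  63.7] open 0.3 F [ 1.1 -7.1 -0.9] q [ 0.07 -0.08  2.01 -0.    1.21 -0.17]
 x [ 0.239 -0.971  0.002] y [ 0.001 -0.002 -1.   ] z [0.971 0.239 0.   ]
```

```bash
python3 -m inch '[[[12,-17,-8,0,0,0],[6,0,-12,0,0,0],[0,0,-3,0,0,0],[0,0,-2,0,0,0],[0,0,-2,0,0,0],[0,0,-2,0,0,0],[0,0,-1.5,0,0,0],[0,0,0,0,0,0]]]'; python3 -c "
from h import *
st()"
```

```text
t: 8.55
tool_pos: [0.4363, 0.0572, 0.0806]
orientation: [-1.314, 1.03, -1.03]
force: [0.1, -0.6, 0.5]
opening: 0.0007
t 8.55 tcp [0.4363 0.0572 0.0806] box [-48.4  34.2  80.6] open 0.7 F [ 0.1 -0.6  0.5] q [ 0.01 -0.19  2.08  0.    1.25 -0.23]
 x [ 0.239 -0.971 -0.   ] y [ 0.  0. -1.] z [0.971 0.239 0.   ]
```

```bash
python3 -m inch '[[[0,0,-1.5,0,0,0],[0,0,-1.5,0,0,0],[0,0,-1.5,0,0,0],[0,0,0,0,0,0]]]'; python3 -c "
from h import *
st()"
```

```text
t: 9.05
tool_pos: [0.432, 0.056, 0.0807]
orientation: [-1.313, 1.03, -1.03]
force: [-0.7, 0.4, 0.2]
opening: 0.0007
t 9.05 tcp [0.432  0.056  0.0807] box [-52.9  34.2  80.7] open 0.7 F [-0.7  0.4  0.2] q [ 0.01 -0.2   2.09 -0.    1.26 -0.23]
 x [ 0.239 -0.971  0.   ] y [ 0. -0. -1.] z [0.971 0.239 0.   ]
```

```bash
python3 -m inch '[[[0,0,-1.5,0,0,0],[0,0,-1.5,0,0,0],[0,0,-1.5,0,0,0],[0,0,0,0,0,0]]]'
python3 - <<'E'
from h import *
s=st()
c=cam("scene"); cv2.imwrite("pics/scene6.png",c["image"])
crop(c["image"],215,220,345,350,5,"pics/s9.png")
E
```

```text
t: 9.55
tool_pos: [0.43, 0.0553, 0.0821]
orientation: [-1.309, 1.026, -1.033]
force: [7.9, 2.6, 0.7]
opening: 0.0006
t 9.55 tcp [0.43   0.0553 0.0821] box [-55.   33.9  82.1] open 0.6 F [7.9 2.6 0.7] q [ 0.01 -0.22  2.1   0.    1.26 -0.23]
 x [ 0.239 -0.971  0.001] y [ 0.006  0.001 -1.   ] z [0.971 0.239 0.006]
```

View pics/s9.png

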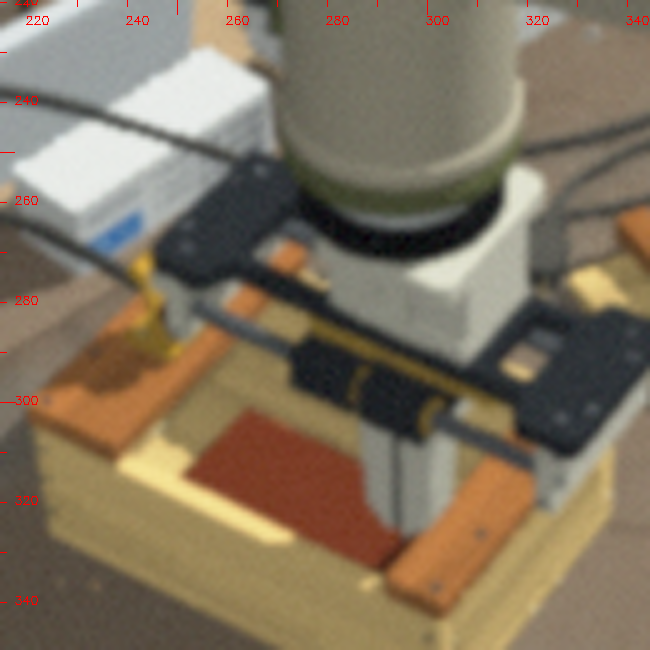

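```bash
python3 -m inch '[[[0,1,30,0,0,0],[0,1,40,0,0,0],[0,0,30,0,0,0],[0,0,0,0,0,0],[0,0,2,0,0,0],[0,0,2,0,0,0],[0,0,0,0,0,0]]]'; python3 -c "
from h import *
st()"
```

```text
t: 10.48
tool_pos: [0.5283, 0.0797, 0.0788]
orientation: [-1.313, 1.03, -1.03]
force: [-0.1, 0.4, -0.6]
opening: 0.0003
t 10.47 tcp [0.5283 0.0797 0.0788] box [46.3 34.1 78.8] open 0.3 F [-0.1  0.4 -0.6] q [ 0.05  0.08  1.82 -0.    1.24 -0.19]
 x [ 0.239 -0.971  0.   ] y [ 0.  0. -1.] z [0.971 0.239 0.   ]
```

```bash
python3 -m inch '[[[0,0,2,0,0,0],[0,0,2,0,0,0],[0,0,1.5,0,0,0],[0,0,1.5,0,0,0],[0,0,0,0,0,0]]]'; python3 -c "
from h import *
st()"
```

```text
t: 11.1
tool_pos: [0.5317, 0.0806, 0.0783]
orientation: [-1.321, 1.035, -1.026]
force: [-20.1, -5.0, 16.9]
opening: 0.0007
t 11.1 tcp [0.5317 0.0806 0.0783] box [49.8 34.1 78.3] open 0.7 F [-20.1  -5.   16.9] q [ 0.06  0.1   1.81 -0.    1.25 -0.18]
 x [ 0.239 -0.971 -0.   ] y [-0.008 -0.002 -1.   ] z [ 0.971  0.239 -0.009]
```

```bash
sed -i 's/^BOX=.*/BOX=np.array([.4915,.0355,0])+R.from_euler("z",.2415).apply([-.0026,.0019,0])/' h.py
cat > fit2.py <<'E'
from h import *
from scipy.optimize import least_squares
ct=cam("top");cs=cam("scene")
def px(L,f,x0,y0): return np.array(L)/f+[x0,y0]-.5
n=[np.nan]*2
obj=np.array([(86,55.5,-14),(86,-55.5,-14),(54,66,0),(36,66,0),(54,-66,0),(36,-66,0),(-36,66,0),(-54,66,0),(-36,-66,0),(-54,-66,0),(-64,55.5,-14),(-64,-55.5,-14)])/1000
pt=px([(53,412),(130,100),(137,458),(187,472),(230,95),(280,105),(390,530),(438,538),(478,160),(528,170),(468,517),(547,205)],6,270,245)
ps=px([(580,268),(470,140),(640,240),(662,228),(515,92),(535,85),n,n,(640,38),(660,33),n,n],4,210,240)
for use in ("t","s","ts"):
    def f(p):
        w=R.from_euler("z",p[2]).apply(obj)+[p[0],p[1],.022]; r=[]
        if "t" in use: r.append((proj(ct,w)-pt).ravel())
        if "s" in use: r.append((proj(cs,w)-ps)[~np.isnan(ps[:,0])].ravel())
        return np.concatenate(r)
    r=least_squares(f,[.46,-.21,1.34],loss="soft_l1",f_scale=.5); print(use,r.x.round(4),np.sqrt((f(r.x)**2).mean()).round(2))
print(BOX)
# bar top corners in top img
for p in [(272,272),(262,318),(408,305),(392,358)]:
    print(unproj(ct,px([p],6,270,245),.036)[0].round(4))
E
python3 fit2.py
```

```text
t [ 0.4594 -0.2093  1.3493] 0.38
s [ 0.4561 -0.2054  1.3319] 0.83
ts [ 0.4592 -0.2089  1.3472] 0.88
[0.48852105 0.03672305 0.        ]
[ 0.4738 -0.1873  0.036 ]
[ 0.458  -0.1843  0.036 ]
[ 0.4637 -0.2341  0.036 ]
[ 0.4455 -0.2291  0.036 ]
```

Run:
```python
from h import *
s=monitor.read_state()
s["tool_pos"]=s["tool_pos"]+[0,0,.06]
s["tool_pos"][:2]+=R.from_euler("z",YAW).apply([-.015,0,0])[:2]
rows([.456,-.207,.08],tool(-.224),6,s)
```

```text
Traceback (most recent call last):
NameError: name 'YAW' is not defined
```

```bash
sed -i '/^BOX=/a YAW=.2415' h.py
python3 - <<'E'
from h import *
s=monitor.read_state()
s["tool_pos"]=s["tool_pos"]+[0,0,.06]
s["tool_pos"]+=R.from_euler("z",YAW).apply([-.015,0,0])
rows([.456,-.207,.1],tool(-.224),6,s)
E
```

```text
6 rows of [47.2, 6.5, -12.5] [0.0014, 0.0775, 0.0003] path [[0.516, 0.028, 0.132], [0.512, -0.02, 0.126], [0.503, -0.069, 0.119], [0.491, -0.116, 0.113], [0.475, -0.162, 0.106], [0.456, -0.207, 0.1]]
```

```bash
python3 -m inch '[[[0,-40,-10,0,0,0],[0,-20,-5,0,0,0],[47,7,-12.5,0,0.0775,0],[47,7,-12.5,0,0.0775,0],[47,7,-12.5,0,0.0775,0],[47,7,-12.5,0,0.0775,0],[47,7,-12.5,0,0.0775,0],[47,7,-12.5,0,0.0775,0]]]' 60 30; python3 -m inch '[[[0,0,0,0,0,0]]]'
python3 - <<'E'
from h import *
s=st()
plan([.456,-.207,.0195],tool(-.224))
for n in ("top","scene"):
    c=cam(n); cv2.imwrite(f"pics/{n}7.png",c["image"]); print(n,proj(c,s["tool_pos"]))
    crop(c["image"],*((150,205,370,335) if n=="top" else (240,190,420,330)),3.5 if n=="top" else 4,f"pics/{n}7c.png")
E
```

```text
t: 12.2
tool_pos: [0.4594, -0.2065, 0.0967]
orientation: [-1.093, 1.373, -1.375]
force: [0.0, 0.0, -0.9]
opening: 0.0598
t: 12.32
tool_pos: [0.4583, -0.2073, 0.0962]
orientation: [-1.093, 1.376, -1.376]
force: [-0.1, 0.7, 0.6]
opening: 0.06
t 12.32 tcp [ 0.4583 -0.2073  0.0962] box [ -87.7 -229.7   96.2] open 60.0 F [-0.1  0.7  0.6] q [-0.53 -0.03  1.9  -0.    1.27 -0.3 ]
 x [-0.227 -0.974  0.   ] y [-0.001 -0.    -1.   ] z [ 0.974 -0.227 -0.001]
shift mm (tool now) [ 0.2 76.7 -2.3] turn [ 0.001 -0.005  0.   ] rows>= 1.2
top [[325.83179156 297.69152439]]
scene [[374.18192812 247.09869951]]
```

View pics/top7c.png

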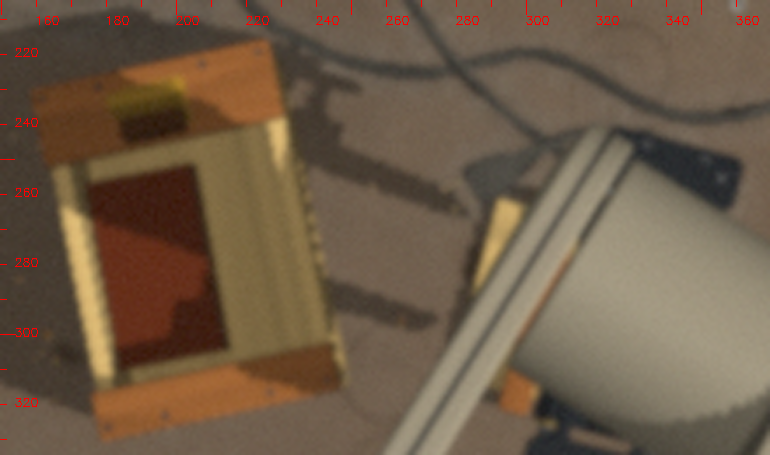

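View pics/scene7c.png

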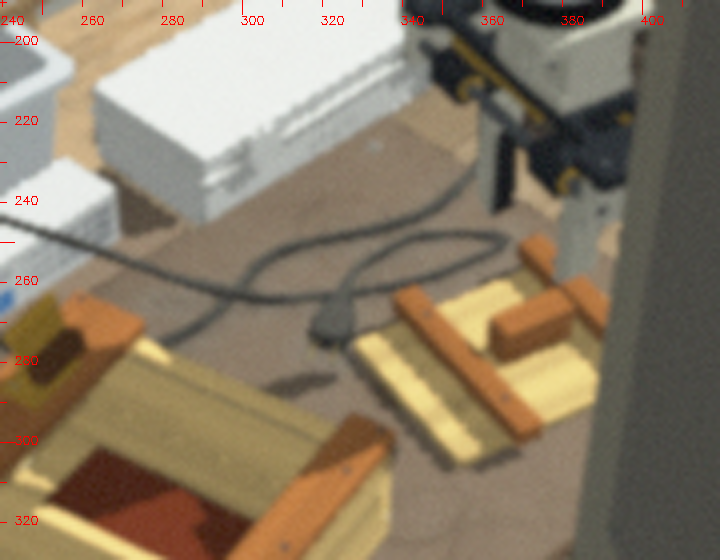

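```bash
python3 -m inch '[[[0,40,-2,0,0,0],[0,20,0,0,0,0],[0,10,0,0,0,0],[0,6,0,0,0,0],[0,0,0,0,0,0]]]'
python3 - <<'E'
from h import *
s=st()
c=cam("scene"); cv2.imwrite(f"pics/scene8.png",c["image"]); 
crop(c["image"],*(280,190,420,310),5,f"pics/scene8c.png")
E
```

```text
t: 13.05
tool_pos: [0.4583, -0.2042, 0.021]
orientation: [-1.095, 1.371, -1.372]
force: [-0.7, -0.4, 0.5]
opening: 0.0597
t 13.05 tcp [ 0.4583 -0.2042  0.021 ] box [ -87.  -226.7   21. ] open 59.7 F [-0.7 -0.4  0.5] q [-0.52  0.07  1.95  0.    1.12 -0.3 ]
 x [-0.221 -0.975  0.   ] y [ 0. -0. -1.] z [ 0.975 -0.221  0.   ]
```

View pics/scene8c.png

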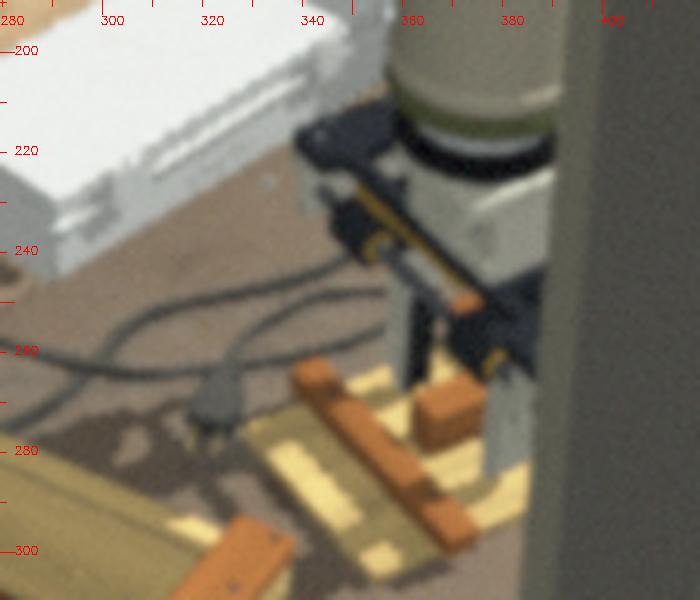

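```bash
python3 -m inch '[[[-0.0,0,0,0,0,0],[0,0,0,0,0,0],[0,0,0,0,0,0],[0,0,0,0,0,0],[0,0,0,0,0,0]]]' 0 50;  python3 -m inch '[[[0,-10,0,0,0,0],[0,-30,0,0,0,0],[0,-40,0,0,0,0],[0,-40,0,0,0,0],[0,0,0,0,0,0]]]'
python3 - <<'E'
from h import *
s=st()
c=cam("scene"); cv2.imwrite(f"pics/scene9.png",c["image"]); 
crop(c["image"],*(280,130,420,290),4,f"pics/scene9c.png")
E
```

```text
t: 13.72
tool_pos: [0.4579, -0.2045, 0.0207]
orientation: [-1.095, 1.372, -1.372]
force: [0.4, -0.2, 0.1]
opening: 0.0196
t: 14.35
tool_pos: [0.4601, -0.2057, 0.1448]
orientation: [-1.092, 1.366, -1.378]
force: [0.3, 0.1, -3.6]
opening: 0.0197
t 14.35 tcp [ 0.4601 -0.2057  0.1448] box [ -85.5 -228.6  144.8] open 19.7 F [ 0.3  0.1 -3.6] q [-0.52 -0.08  1.86  0.    1.36 -0.3 ]
 x [-0.222 -0.975  0.002] y [ 0.006 -0.004 -1.   ] z [ 0.975 -0.222  0.007]
```

View pics/scene9c.png

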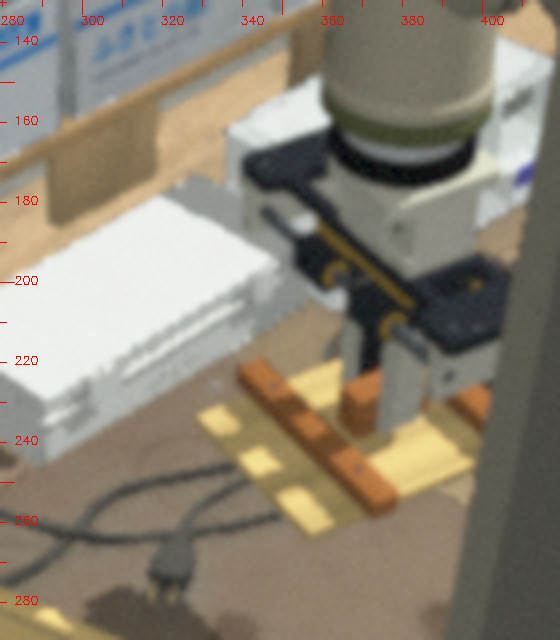

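```bash
cat >> h.py <<'E'
G=3.0; GZ=-1.3
def lidpose(xg,yg,zg,th,g=None):
    Rl=R.from_euler("z",YAW)*R.from_euler("y",th)
    p=b2w([xg,yg,zg])+Rl.apply(np.array([G if g is None else g,0,GZ])/1000)
    return p,Rl*R.from_matrix(np.array([[-1,0,0],[0,0,-1],[0,-1,0]]).T)
def lidnow():
    s=monitor.read_state(); Rt=R.from_rotvec(s["orientation"]); Rl=Rt*R.from_matrix(np.array([[-1,0,0],[0,0,-1],[0,-1,0]]))
    p=s["tool_pos"]-Rl.apply(np.array([G,0,GZ])/1000)
    e=(R.from_euler("z",-YAW)*Rl).as_euler("ZYX")
    F=R.from_euler("z",-YAW).apply(s["force"])
    print("t",round(s["t"],2),"grip box",w2b(p).round(1),"yaw,pitch,roll deg",np.degrees(e).round(1),"Fbox",F.round(1),"open",round(s["opening"]*1000,1))
E
python3 - <<'E'
from h import *
lidnow()
p,Rt=lidpose(-20,0,165,0); print(R.from_matrix(Rt.as_matrix()).as_matrix().round(2))
plan(p,Rt); rows(p,Rt,8)
E
```

```text
t 14.4 grip box [ -88.1 -230.2  143.5] yaw,pitch,roll deg [63.3  0.1 -0.2] Fbox [ 0.5  0.6 -3.8] open 19.7
[[-0.97  0.    0.24]
 [-0.24  0.   -0.97]
 [ 0.   -1.    0.  ]]
shift mm (tool now) [-234.6  -21.9  -39.8] turn [-3.000e-03  1.105e+00 -1.000e-03] rows>= 5.9
8 rows of [-24.9, -2.7, -19.0] [-0.0004, 0.1382, -0.0001] path [[0.446, -0.176, 0.145], [0.437, -0.147, 0.147], [0.432, -0.116, 0.15], [0.432, -0.084, 0.153], [0.436, -0.053, 0.156], [0.444, -0.023, 0.158], [0.456, 0.006, 0.161], [0.472, 0.033, 0.164]]
```

```bash
python3 -m inch '[[[-25,-5,-19,0,0.138,0],[-25,-5,-19,0,0.138,0],[-25,-5,-19,0,0.138,0],[-25,-3,-19,0,0.138,0],[-25,-2,-19,0,0.138,0],[-25,-1,-19,0,0.138,0],[-25,-1,-19,0,0.138,0],[-25,0,-19,0,0.138,0]]]'; python3 -m inch '[[[0,0,0,0,0,0],[0,0,0,0,0,0]]]'
python3 - <<'E'
from h import *
lidnow()
p,Rt=lidpose(-20,0,110,.262); 
rows(p,Rt,3)
for n in ("top","scene"):
    c=cam(n); cv2.imwrite(f"pics/{n}10.png",c["image"])
    crop(c["image"],*((150,200,300,340) if n=="top" else (210,150,370,370)),4 if n=="top" else 2.7,f"pics/{n}10c.png")
E
```

```text
t: 15.4
tool_pos: [0.4702, 0.0352, 0.1603]
orientation: [-0.255, 2.097, -2.096]
force: [-0.4, -1.1, -3.2]
opening: 0.0196
t: 15.65
tool_pos: [0.4701, 0.0338, 0.1609]
orientation: [-0.261, 2.093, -2.092]
force: [0.4, -0.8, -3.7]
opening: 0.0197
t 15.65 grip box [-21.5   1.5 162.2] yaw,pitch,roll deg [0.2 0.2 0. ] Fbox [ 0.2 -0.9 -3.7] open 19.7
3 rows of [-1.9, 17.6, 0.5] [0.0, 0.0012, -0.0863] path [[0.472, 0.034, 0.143], [0.473, 0.033, 0.126], [0.472, 0.033, 0.108]]
```

View pics/scene10c.png

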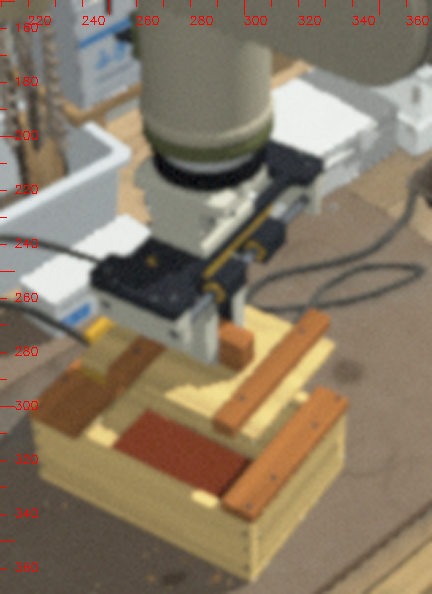

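View pics/top10c.png

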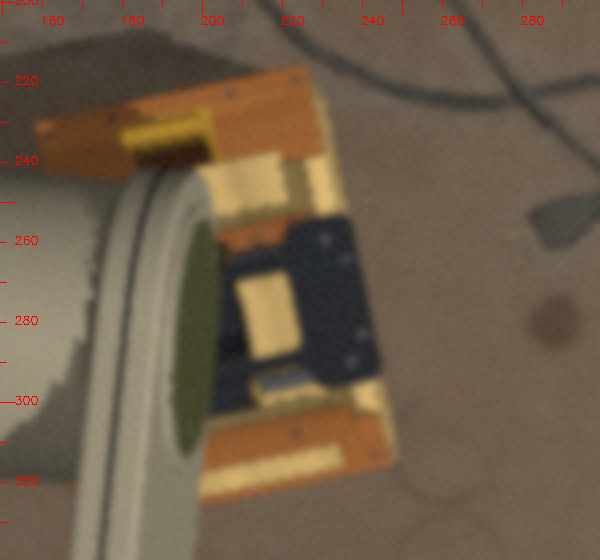

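```bash
python3 -m inch '[[[-2,17.6,0.5,0,0,-0.0863],[-2,17.6,0.5,0,0,-0.0863],[-2,17.6,0.5,0,0,-0.0863],[0,0,0,0,0,0]]]'
python3 - <<'E'
from h import *
lidnow()
p,Rt=lidpose(-20,0,97,.262); plan(p,Rt)
E
```

```text
t: 16.25
tool_pos: [0.4718, 0.0324, 0.107]
orientation: [0.555, -2.142, 2.209]
force: [-0.3, 0.7, -3.0]
opening: 0.0194
t 16.25 grip box [-19.8  -0.2 109. ] yaw,pitch,roll deg [ 0.1 15.1  0.1] Fbox [-0.1  0.7 -3. ] open 19.4
shift mm (tool now) [-3.  11.6 -0.2] turn [0.001 0.002 0.002] rows>= 0.2
```

```bash
python3 -m inch '[[[-1.5,6,0,0,0,0],[-1.5,6,0,0,0,0],[0,0,0,0,0,0],[-6,-1.6,0,0,0,0],[-6,-1.6,0,0,0,0],[0,0,0,0,0,0]]]'
python3 - <<'E'
from h import *
lidnow()
c=cam("scene"); cv2.imwrite(f"pics/scene11.png",c["image"])
crop(c["image"],*(210,200,350,350),4,f"pics/scene11c.png")
E
```

```text
t: 17.0
tool_pos: [0.4859, 0.036, 0.0976]
orientation: [0.549, -2.145, 2.214]
force: [-0.4, -0.7, -2.4]
opening: 0.0199
t 17.0 grip box [-5.3 -0.1 99.6] yaw,pitch,roll deg [ 0.1 14.8 -0. ] Fbox [-0.6 -0.6 -2.4] open 19.9
```

View pics/scene11c.png

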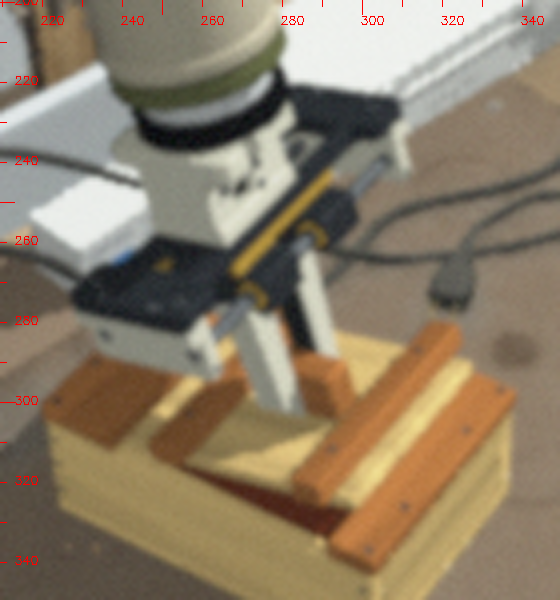

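```bash
python3 -m inch '[[[-0.5,2,0,0,0,0],[-5,-0.5,0,0,0,0],[-4,-1,0,0,0,0],[-2,-0.5,0,0,0,0],[0,0,0,0,0,0]]]'; python3 -c "
from h import *
lidnow()
p,Rt=lidpose(6,0,82,0); rows(p,Rt,5)"
```

```text
t: 17.68
tool_pos: [0.496, 0.0386, 0.0944]
orientation: [0.549, -2.144, 2.213]
force: [1.1, -0.2, -3.1]
opening: 0.0193
t 17.68 grip box [ 5.2  0.  96.4] yaw,pitch,roll deg [ 0.1 14.8  0. ] Fbox [ 1.  -0.4 -3.1] open 19.3
5 rows of [-0.7, 2.7, 0.0] [-0.0, 0.0003, 0.0518] path [[0.496, 0.039, 0.092], [0.496, 0.039, 0.089], [0.496, 0.039, 0.086], [0.497, 0.039, 0.083], [0.497, 0.039, 0.081]]
```

```bash
python3 -m inch '[[[-0.7,3,0,0,0,0.0518],[-0.7,3,0,0,0,0.0518],[-0.7,2.8,0,0,0,0.0518],[0,0,0,0,0,0]]]'; python3 -c "
from h import *
lidnow()"; python3 -m inch '[[[-0.7,2.7,0,0,0,0.0518],[-0.7,2.7,0,0,0,0.0518],[0,0,0,0,0,0]]]'
python3 - <<'E'
from h import *
lidnow()
c=cam("scene"); cv2.imwrite(f"pics/scene12.png",c["image"])
crop(c["image"],*(210,200,350,350),4,f"pics/scene12c.png")
p,Rt=lidpose(6,0,80,0); plan(p,Rt)
E
```

```text
t: 18.18
tool_pos: [0.4953, 0.0385, 0.0853]
orientation: [-0.371, 2.123, -2.15]
force: [0.2, -0.4, -3.3]
opening: 0.0198
t 18.18 grip box [ 4.1  0.1 86.9] yaw,pitch,roll deg [0.1 6.  0. ] Fbox [ 0.1 -0.4 -3.3] open 19.8
t: 18.55
tool_pos: [0.4964, 0.0387, 0.0798]
orientation: [-0.257, 2.093, -2.093]
force: [-0.8, 0.1, -2.7]
opening: 0.0194
t 18.55 grip box [ 5.1  0.1 81.1] yaw,pitch,roll deg [0.1 0.1 0. ] Fbox [-0.8  0.3 -2.7] open 19.4
shift mm (tool now) [-0.5  1.3 -0. ] turn [-0.     0.001  0.002] rows>= 0.0
```

View pics/scene12c.png

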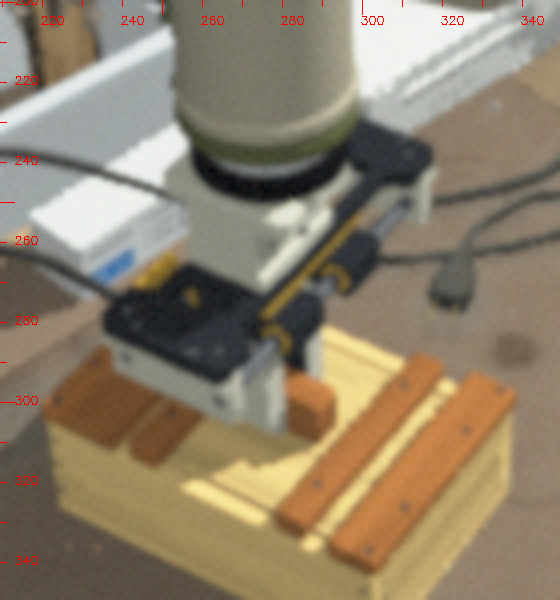

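```bash
python3 -m inch '[[[0,1,0,0,0,0],[0,0.7,0,0,0,0],[0,0,0,0,0,0]]]'; python3 -c "
from h import *
lidnow()"
```

```text
t: 18.98
tool_pos: [0.4975, 0.0388, 0.0787]
orientation: [-0.255, 2.092, -2.092]
force: [-2.4, -0.7, 4.0]
opening: 0.0197
t 18.98 grip box [ 6.2 -0.1 80. ] yaw,pitch,roll deg [ 0.1 -0.  -0. ] Fbox [-2.5 -0.1  4. ] open 19.7
```

```bash
python3 -m inch '[[[5,-0.3,0,0,0,0],[4,0,0,0,0,0],[3,0,0,0,0,0],[2,0,0,0,0,0],[0,0,0,0,0,0]]]'; python3 -c "
from h import *
lidnow()"
```

```text
t: 19.6
tool_pos: [0.4834, 0.0354, 0.0787]
orientation: [-0.255, 2.092, -2.092]
force: [0.3, -0.1, 3.4]
opening: 0.0199
t 19.6 grip box [-8.3 -0.1 80. ] yaw,pitch,roll deg [ 0.1 -0.  -0. ] Fbox [ 0.3 -0.2  3.4] open 19.9
```

```bash
python3 -m inch '[[[1.5,0,0,0,0,0],[1.5,0,0,0,0,0],[1,0,0,0,0,0],[0,0,0,0,0,0]]]'; python3 -c "
from h import *
lidnow()"
```

```text
t: 20.1
tool_pos: [0.4823, 0.0353, 0.0793]
orientation: [-0.248, 2.09, -2.089]
force: [13.4, 4.4, -5.8]
opening: 0.0197
t 20.1 grip box [-9.4  0.1 80.6] yaw,pitch,roll deg [ 0.1 -0.4 -0. ] Fbox [14.   1.1 -5.8] open 19.7
```

```bash
python3 -m inch '[[[0.5,0.6,0,0,0,0],[0.5,0.6,0,0,0,0],[0,0,0,0,0,0]]]'
python3 - <<'E'
from h import *
lidnow()
c=cam("scene"); cv2.imwrite(f"pics/scene13.png",c["image"])
crop(c["image"],*(210,230,350,350),5,f"pics/scene13c.png")
E
```

```text
t: 20.48
tool_pos: [0.4823, 0.0353, 0.0791]
orientation: [-0.246, 2.089, -2.088]
force: [13.9, 6.6, -1.1]
opening: 0.0193
t 20.48 grip box [-9.4  0.  80.4] yaw,pitch,roll deg [ 0.1 -0.5 -0. ] Fbox [15.   3.1 -1.1] open 19.3
```

View pics/scene13c.png

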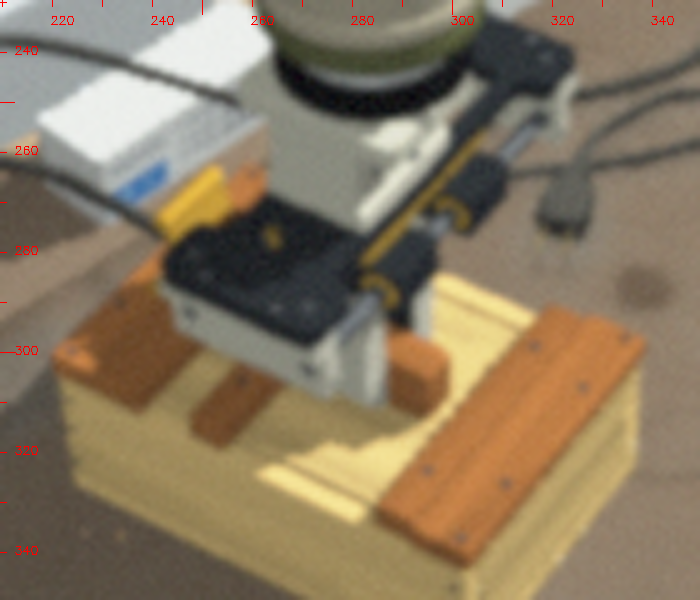

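```bash
python3 -m inch '[[[-1.5,0,0,0,0,0],[0,0,0,0,0,0]]]'; python3 -m inch '[[[0,0,0,0,0,0],[0,0,0,0,0,0],[0,0,0,0,0,0]]]' 45; python3 -m inch '[[[0,-30,0,0,0,0],[0,-50,0,0,0,0],[0,-40,0,0,0,0],[0,0,0,0,0,0]]]'
python3 - <<'E'
from h import *
st()
c=cam("scene"); cv2.imwrite(f"pics/scene14.png",c["image"])
crop(c["image"],*(210,220,350,350),5,f"pics/scene14c.png")
E
```

```text
t: 20.78
tool_pos: [0.4824, 0.0353, 0.0787]
orientation: [-0.25, 2.09, -2.089]
force: [7.9, 4.3, 4.0]
opening: 0.0191
t: 21.15
tool_pos: [0.4794, 0.0345, 0.0767]
orientation: [-0.257, 2.093, -2.093]
force: [0.2, 0.1, 0.3]
opening: 0.0432
t: 21.65
tool_pos: [0.4822, 0.0344, 0.2012]
orientation: [-0.248, 2.088, -2.091]
force: [-0.2, -0.3, -0.4]
opening: 0.0452
t 21.65 tcp [0.4822 0.0344 0.2012] box [ -6.6  -0.7 201.2] open 45.2 F [-0.2 -0.3 -0.4] q [-0.03 -0.18  1.84 -0.    1.48  1.29]
 x [-0.971 -0.24  -0.006] y [ 0.007 -0.    -1.   ] z [ 0.24  -0.971  0.002]
```

View pics/scene14c.png

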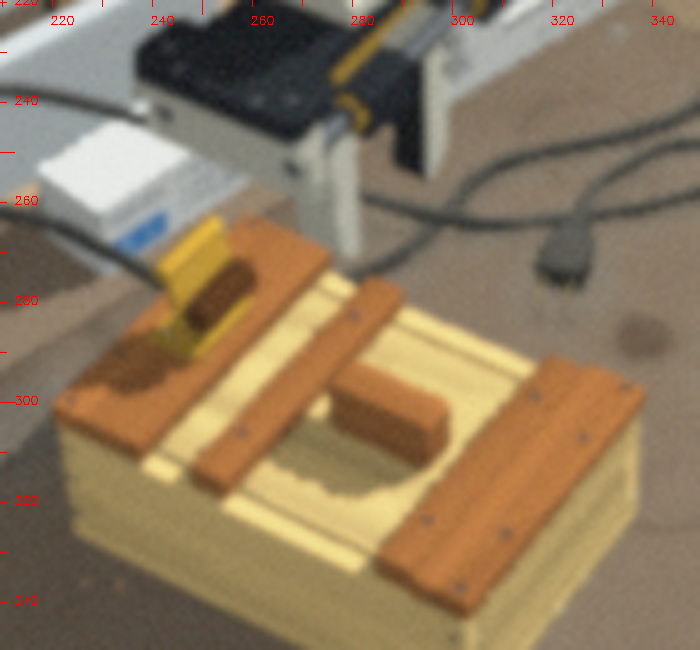

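```bash
python3 -m inch '[[[-40,0,0,0,0,0],[-45,0,0,0,0,0],[-35,0,-1,0,0,0],[0,0,0,0,0,0],[0,0,0,0,0,0]]]' 0 20
python3 - <<'E'
from h import *
st()
for n in ("top","scene"):
    c=cam(n); cv2.imwrite(f"pics/{n}15.png",c["image"])
    crop(c["image"],*((130,60,300,340) if n=="top" else (190,60,370,340)),2,f"pics/{n}15c.png")
E
```

```text
t: 22.32
tool_pos: [0.5949, 0.0643, 0.1954]
orientation: [-0.259, 2.094, -2.094]
force: [-0.5, -0.0, -0.8]
opening: 0.0019
t 22.32 tcp [0.5949 0.0643 0.1954] box [109.9   1.3 195.4] open 1.9 F [-0.5 -0.  -0.8] q [ 0.02  0.15  1.53 -0.    1.47  1.35]
 x [-0.971 -0.241  0.003] y [-0.003 -0.    -1.   ] z [ 0.241 -0.971 -0.001]
```

View pics/scene15c.png

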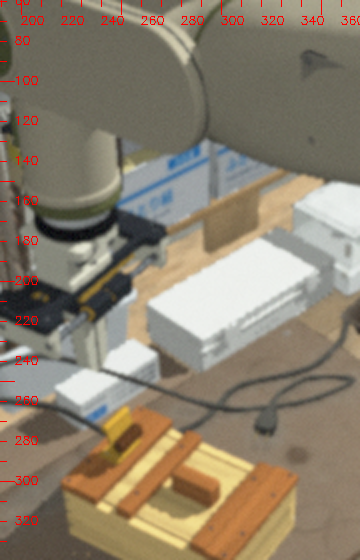

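View pics/top15c.png

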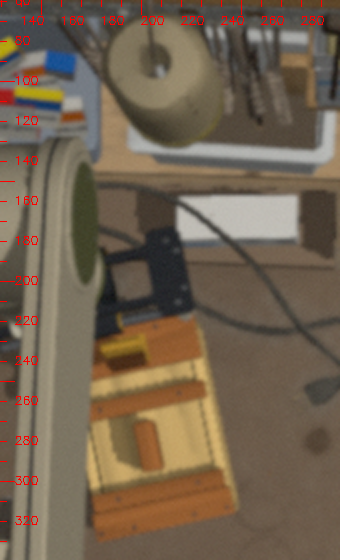

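```bash
python3 -m inch '[[[-3,30,1,0,0,0],[0,30,0,0,0,0],[0,15,0,0,0,0],[0,0,0,0,0,0]]]'
python3 - <<'E'
from h import *
st()
c=cam("scene"); cv2.imwrite(f"pics/scene16.png",c["image"])
crop(c["image"],*(190,190,310,320),5,f"pics/scene16c.png")
E
```

```text
t: 22.92
tool_pos: [0.5982, 0.064, 0.1214]
orientation: [-0.257, 2.094, -2.093]
force: [-0.0, 0.9, 0.6]
opening: 0.0005
t 22.93 tcp [0.5982 0.064  0.1214] box [113.1   0.3 121.4] open 0.5 F [-0.   0.9  0.6] q [0.02 0.21 1.6  0.   1.34 1.35]
 x [-0.971 -0.24   0.002] y [-0.002 -0.    -1.   ] z [ 0.24  -0.971 -0.   ]
```

View pics/scene16c.png

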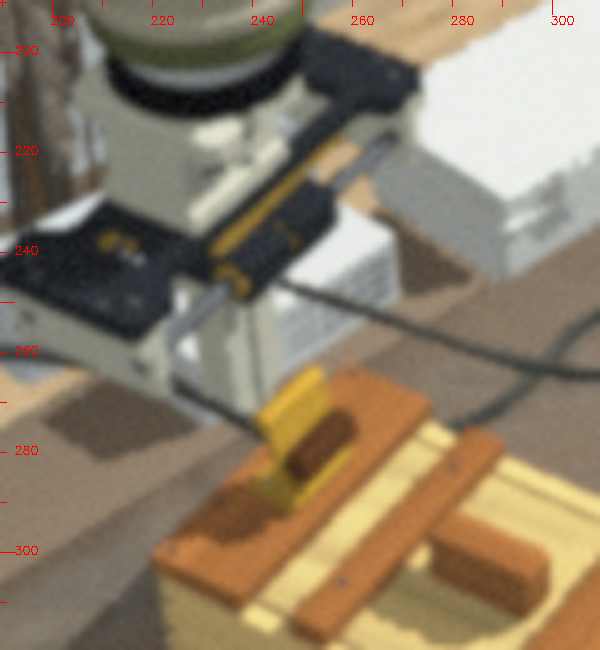

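```bash
python3 -m inch '[[[6,2,0,0,0,0],[6,1,0,0,0,0],[6,0,0,0,0,0],[6,0,0,0,0,0],[6,0,0,0,0,0],[6,0,0,0,0,0],[0,0,0,0,0,0]]]'
python3 - <<'E'
from h import *
st()
c=cam("scene"); cv2.imwrite(f"pics/scene17.png",c["image"])
crop(c["image"],*(190,190,310,320),5,f"pics/scene17c.png")
E
```

```text
t: 23.85
tool_pos: [0.5641, 0.0554, 0.1192]
orientation: [-0.255, 2.092, -2.092]
force: [-0.4, -0.4, 0.3]
opening: 0.0003
t 23.85 tcp [0.5641 0.0554 0.1192] box [7.780e+01 1.000e-01 1.192e+02] open 0.3 F [-0.4 -0.4  0.3] q [ 0.01  0.12  1.7  -0.    1.32  1.34]
 x [-0.971 -0.24   0.   ] y [-0. -0. -1.] z [ 0.24  -0.971 -0.   ]
```

View pics/scene17c.png

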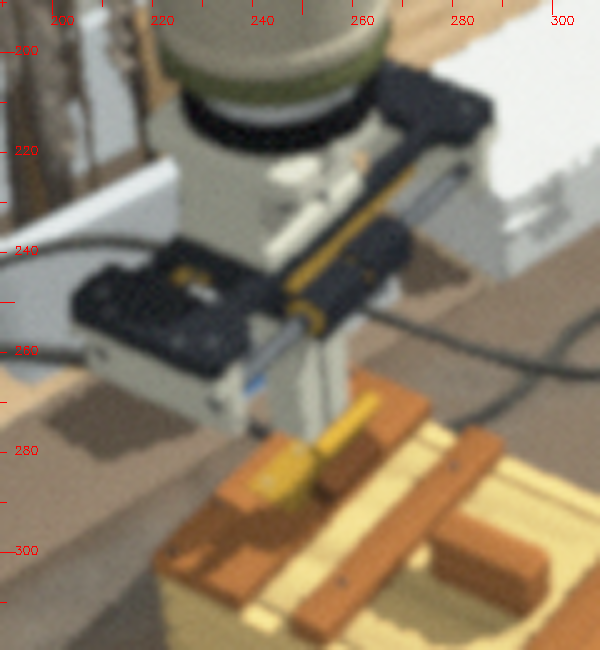

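```bash
python3 -m inch '[[[5,0,0,0,0,0],[5,0,0,0,0,0],[4,0,0,0,0,0],[4,0,0,0,0,0],[0,0,0,0,0,0],[0,0,0,0,0,0]]]'
python3 - <<'E'
from h import *
st()
c=cam("scene"); cv2.imwrite(f"pics/scene18.png",c["image"])
crop(c["image"],*(190,190,310,320),5,f"pics/scene18c.png")
E
```

```text
t: 24.65
tool_pos: [0.5471, 0.0512, 0.1193]
orientation: [-0.255, 2.092, -2.092]
force: [-0.1, -0.8, -0.9]
opening: 0.0005
t 24.65 tcp [0.5471 0.0512 0.1193] box [ 60.4   0.  119.3] open 0.5 F [-0.1 -0.8 -0.9] q [-0.    0.07  1.75  0.    1.32  1.33]
 x [-0.971 -0.24  -0.   ] y [ 0.  0. -1.] z [ 0.24  -0.971  0.   ]
```

View pics/scene18c.png

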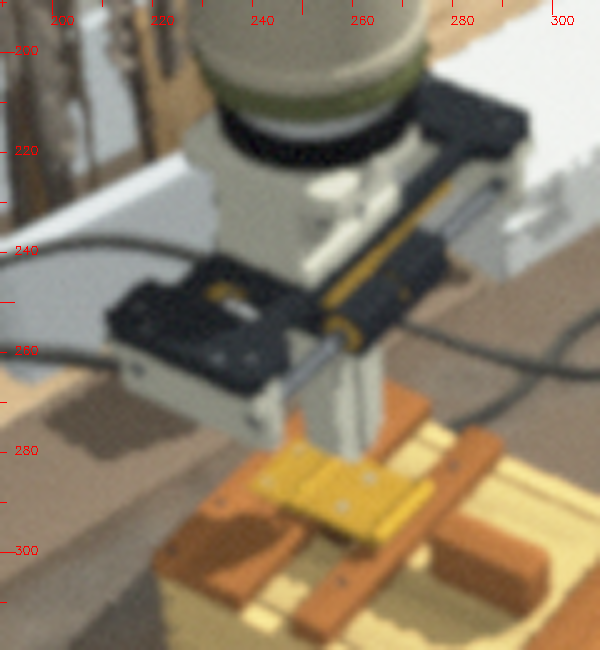

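```bash
python3 -m inch '[[[0,-40,0,0,0,0],[40,-50,0,0,0,0],[60,-20,20,0,0,0],[60,0,30,0,0,0],[60,0,30,0,0,0],[0,0,30,0,0,0],[0,0,0,0,0,0]]]'
python3 - <<'E'
from h import *
st()
cs=cam("scene"); ct=cam("top"); I={"scene":cs["image"].copy(),"top":ct["image"].copy()}
print({n:[proj(c,b2w([75-42*np.cos(q),y,84.5+42*np.sin(q)])).round(1).tolist() for q in (0,.35) for y in (19,-19)] for n,c in (("s",cs),("t",ct))})
for n,c in (("scene",cs),("top",ct)): cv2.imwrite(f"pics/{n}19.png",c["image"])
crop(I["scene"],220,240,350,350,6,"pics/scene19c.png")
crop(I["top"],150,205,260,335,4.5,"pics/top19c.png")
E
```

```text
t: 25.58
tool_pos: [0.3708, -0.1018, 0.2274]
orientation: [-0.25, 2.092, -2.095]
force: [-0.2, 0.3, -0.0]
opening: 0.0006
t 25.57 tcp [ 0.3708 -0.1018  0.2274] box [-147.4 -106.4  227.4] open 0.6 F [-0.2  0.3 -0. ] q [-0.4  -0.49  2.04 -0.    1.6   0.93]
 x [-0.971 -0.237 -0.001] y [ 0.002 -0.001 -1.   ] z [ 0.237 -0.971  0.001]
{'s': [[[265.2, 298.5]], [[275.8, 287.3]], [[263.8, 293.1]], [[274.5, 282.0]]], 't': [[[189.2, 264.5]], [[208.1, 260.5]], [[187.6, 262.8]], [[206.7, 258.7]]]}
```

View pics/scene19c.png

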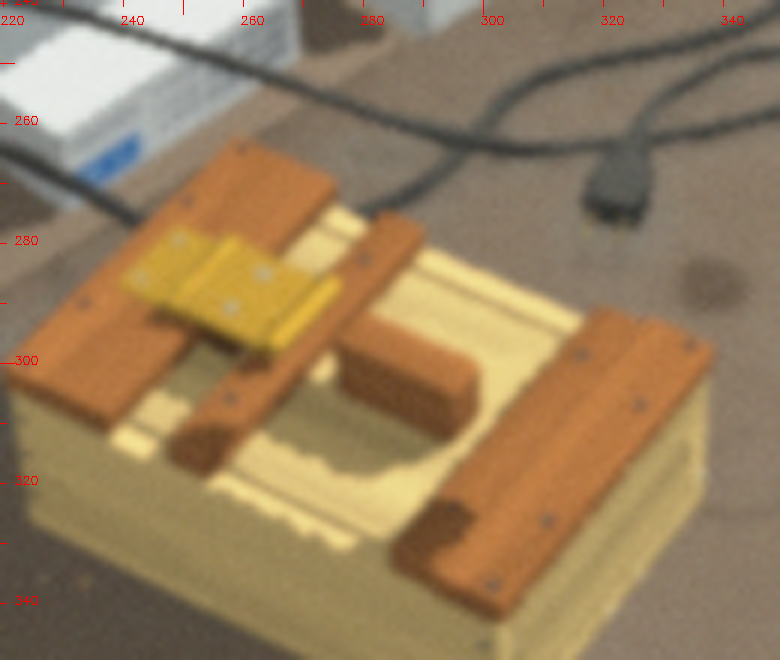

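View pics/top19c.png

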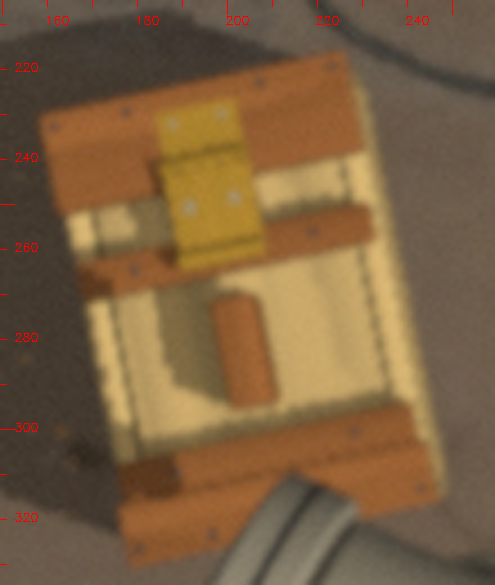

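```bash
python3 -m inch '[[[-45,0,-26.5,0,0,0],[-45,0,-26.5,0,0,0],[-45,20,-26.5,0,0,0],[-45,30,-26.5,0,0,0],[0,50,0,0,0,0],[0,20,0,0,0,0],[0,0,0,0,0,0]]]'; python3 -c "
from h import *
st()"
```

```text
t: 26.55
tool_pos: [0.5182, 0.0473, 0.1042]
orientation: [-0.263, 2.095, -2.093]
force: [-0.8, -0.7, 0.5]
opening: 0.0009
t 26.55 tcp [0.5182 0.0473 0.1042] box [ 31.3   3.2 104.2] open 0.9 F [-0.8 -0.7  0.5] q [-0.01  0.02  1.84  0.    1.29  1.32]
 x [-0.97  -0.242  0.005] y [-0.006  0.    -1.   ] z [ 0.242 -0.97  -0.002]
```

```bash
python3 -m inch '[[[0,3,0,0,0,0],[0,2,0,0,0,0],[0,2,0,0,0,0],[0,1.5,0,0,0,0],[0,0,0,0,0,0]]]'; python3 -c "
from h import *
st()"
```

```text
t: 27.18
tool_pos: [0.5204, 0.0457, 0.0988]
orientation: [-0.254, 2.092, -2.092]
force: [1.3, -0.4, 1.3]
opening: 0.0005
t 27.18 tcp [0.5204 0.0457 0.0988] box [33.1  1.1 98.8] open 0.5 F [ 1.3 -0.4  1.3] q [-0.01  0.02  1.84  0.    1.28  1.32]
 x [-0.971 -0.24  -0.001] y [ 0.001 -0.    -1.   ] z [ 0.24  -0.971  0.   ]
```

```bash
python3 -m inch '[[[0,1.5,0,0,0,0],[0,1.5,0,0,0,0],[0,0,0,0,0,0]]]'; python3 -c "
from h import *
st()"
```

```text
t: 27.55
tool_pos: [0.5207, 0.0457, 0.0978]
orientation: [-0.254, 2.092, -2.092]
force: [-8.7, -0.2, 19.4]
opening: 0.0004
t 27.55 tcp [0.5207 0.0457 0.0978] box [33.4  1.  97.8] open 0.4 F [-8.7 -0.2 19.4] q [-0.01  0.02  1.84 -0.    1.27  1.32]
 x [-0.971 -0.24  -0.001] y [ 0.001 -0.    -1.   ] z [ 0.24  -0.971  0.   ]
```

```bash
python3 -m inch '[[[0,-40,0,0,0,0],[30,-50,20,0,0,0],[60,-20,30,0,0,0],[60,0,40,0,0,0],[40,0,40,0,0,0],[0,0,20,0,0,0],[0,0,0,0,0,0],[0,0,0,0,0,0]]]'
python3 - <<'E'
from h import *
st()
cs=cam("scene"); ct=cam("top")
for n,c in (("scene",cs),("top",ct)): cv2.imwrite(f"pics/{n}20.png",c["image"])
crop(cs["image"],220,240,350,350,6,"pics/scene20c.png")
d=cv2.absdiff(ct["image"],cv2.imread("pics/top0.png")).max(2); d[:,:]*=(d>40)
cv2.imwrite("pics/diff20.png",np.hstack([ct["image"][100:370,140:640],]))
for nm,(a,b,c2,e) in {"tray":(385,210,475,280),"batten":(378,285,450,318),"wood":(395,320,445,358),"carton":(212,150,285,188)}.items(): print(nm,(d[b:e,a:c2]>0).sum())
E
```

```text
t: 28.55
tool_pos: [0.3837, -0.133, 0.2031]
orientation: [-0.256, 2.093, -2.092]
force: [-0.6, 0.3, -0.6]
opening: 0.0004
t 28.55 tcp [ 0.3837 -0.133   0.2031] box [-142.4 -139.8  203.1] open 0.4 F [-0.6  0.3 -0.6] q [-0.46 -0.41  2.02  0.    1.53  0.87]
 x [-0.971 -0.241  0.   ] y [-0.     0.001 -1.   ] z [ 0.241 -0.971 -0.001]
tray 0
batten 0
wood 0
carton 0
```

View pics/scene20c.png

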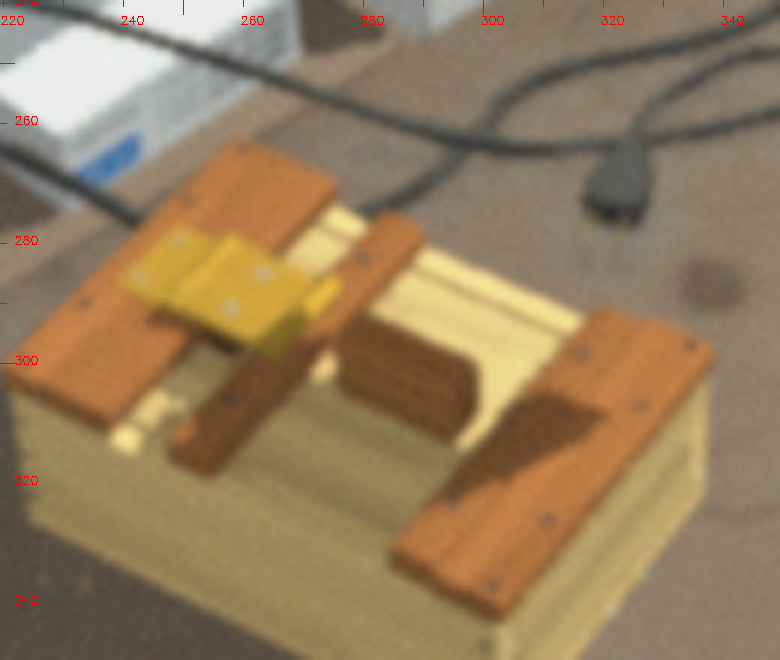

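View pics/diff20.png

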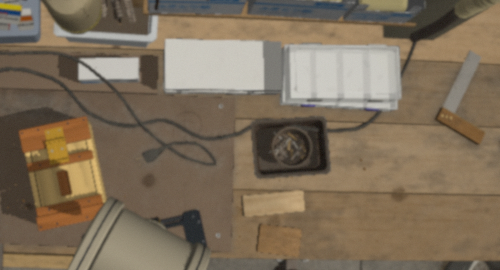

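The last pictures show the lid home against the narrow board and the stop flat across the far cleat. The bystanders are unchanged and the arm is clear, so I am handing the job in.

```bash
python3 -c "
from plant import robot
print(robot.close_job())"
```

```text
the job is handed in; nothing more can be done
None
```

The sanding box is closed and locked, and the job was handed in at about 28.6 s of the 64 s allowed.

**What I did**
- **Block:** I pushed it over with the closed fingers. It lies flat against the left wall with the abrasive face up.
- **Lid:** Light touches on the side walls and both boards corrected the box position by about 3 mm. I then tucked the lid's long end under the wide board at 15° nose down, lowered it level, and slid it back until the near cleat stopped against the narrow board.
- **Stop:** I pushed it over from behind, and it fell shut.

**Last checks**
- **Stop:** It is fully down. A press of about 19 N met the rolled edge at z 89.8 mm, against 89.0 expected when down. The camera view also matches 0 rad to about 1 pixel.
- **Lid:** It sat at z 80.0 mm, exactly the seated height. It stopped at a grip reading of x -9.4 mm instead of -11. I put the 1.6 mm down to not knowing exactly where along the bar I had gripped; the pictures show the cleat touching the narrow board.
- **Bystanders:** The top picture shows no change at the tray with the tin, the batten, the wood piece or the carton. Nothing touched them.
- **Cameras:** The two cameras disagreed by about 5 mm on the box position, so I relied on the touch measurements there.
- **Block under the lid:** It can't be seen any more. Its flatness rests on the pictures taken before the lid went on.

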